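# Put the wash-tablet tubs away behind the safety bar

### The job

Swing the red safety bar of the two-lane rack fully upright, then slide every tub on the worktop, without lifting it, through the mouth into the lane whose end stop has its own colour, so that the tubs stand in single file wholly between the rails. When all are in, swing the bar down level across the mouth to shut them in. Leave the bottle, the pot and the brush alone.

Things in the scene. Friction and masses are not known exactly. Their poses are not given: they have to be found in the camera images.
- rack_mouth (a point): Middle of the mouth of a fixed two-lane aluminium rack, at z = 0. x runs into the lanes, y to the left across them, z up. Rails 6 mm thick, 36 mm high at y = -70, 0, +70 mm start at x = 0 and bound two lanes 64 mm wide (centres y = +35, -35 mm), 190 mm deep, with no floor (tubs slide on the worktop) and no roof. A catch post 34 mm high stands beside the right rail at x = +7, y = -78.
- stop_blue: Fixed blue end stop at the far end of one lane, left or right: its colour says which tubs belong there. 64 mm wide, 12 mm thick along x, 55 mm high. Origin: centre of its underside, on the lane's centre line, 196 mm behind the mouth; axes as rack_mouth's.
- stop_yellow: Yellow end stop of the other lane; otherwise like the blue one.
- bar (a joint): Angle (rad) of the red safety bar, 229 mm long, 14 mm thick, that swings in an upright plane 12 mm in front of the mouth. 0: down, level across both lanes, its axis 45 mm above the worktop (lower limit); 1.57: straight up beside the rack, left of the lanes (upper limit 1.6). Stiff hinge: it stays where it is left and takes about 1.5 N at the handle to move.
- bar_hinge (a point): Hinge of the safety bar, on a grey post 26 mm wide and 70 mm high, at x = -12, y = +135, z = +45 mm from rack_mouth. The hinge axis is along rack_mouth's x.
- bar_grip (a point): Point on the bar's black handle, a round rod 14 mm thick at the bar's free end, 215 mm from the hinge, sticking out 50 mm from the bar's front face along rack_mouth's -x. The point is on the rod's axis, 28 mm in front of that face; with the bar down at x = -45, y = -80, z = +45 mm from rack_mouth. Pinched from above it turns between the fingers as the bar swings.
- blue1_center (a point): Closed round tub of wash tablets with blue lid and blue band, white between, 54 mm diameter, 50 mm high, heavy at the foot, about 0.16 kg, standing on the worktop; this point is its centre, 25 mm above its underside; z along its axis. May be absent.
- blue2_center (a point): Closed round tub of wash tablets with blue lid and blue band, white between, 54 mm diameter, 50 mm high, heavy at the foot, about 0.16 kg, standing on the worktop; this point is its centre, 25 mm above its underside; z along its axis. May be absent.
- blue3_center (a point): Closed round tub of wash tablets with blue lid and blue band, white between, 54 mm diameter, 50 mm high, heavy at the foot, about 0.16 kg, standing on the worktop; this point is its centre, 25 mm above its underside; z along its axis. May be absent.
- yellow1_center (a point): Closed round tub of wash tablets with yellow lid and yellow band, white between, 54 mm diameter, 50 mm high, heavy at the foot, about 0.16 kg, standing on the worktop; this point is its centre, 25 mm above its underside; z along its axis. May be absent.
- yellow2_center (a point): Closed round tub of wash tablets with yellow lid and yellow band, white between, 54 mm diameter, 50 mm high, heavy at the foot, about 0.16 kg, standing on the worktop; this point is its centre, 25 mm above its underside; z along its axis. May be absent.
- yellow3_center (a point): Closed round tub of wash tablets with yellow lid and yellow band, white between, 54 mm diameter, 50 mm high, heavy at the foot, about 0.16 kg, standing on the worktop; this point is its centre, 25 mm above its underside; z along its axis. May be absent.
- softener: Bystander: grey bottle with green cap, 72 mm diameter, 200 mm high, standing; origin at the centre of its underside. Leave alone.
- peg_pot: Bystander: white ceramic pot, rim diameter 90 mm, 85 mm high; origin at the centre of its underside. Leave alone.
- scrub_brush: Bystander: wooden scrubbing brush lying bristles down, 150 x 55 mm, 40 mm high; origin at the middle of its underside. Leave alone.

How it is judged:
By the outcome, as a careful person would: the job done as asked, in the order asked, and still so for the second after the job is handed in, with the robot touching nothing.
Of blue1, blue2, blue3, yellow1, yellow2, yellow3 only 4 to 6 are there at a start; the rules pass over those that are not, and their reading is None.
At some moment in a run one of blue1, blue2, blue3, yellow1, yellow2, yellow3 may be knocked a few centimetres aside while the robot is not near it.
Once in a run the grip may slacken for a moment while it holds something.
It also fails if it takes over 210 s, if anything falls off the work surface, if the arm or the gripper's body presses on something with over 40 N, if the wrist force passes 120 N, or if a joint passes its speed limit or range.

### The arm

A 6-joint arm with a two-finger parallel gripper is mounted at the origin on the work surface. World frame = base frame: x ahead of the robot, y to its left, z up, the work surface at z = 0. Lengths are in mm, angles in degrees, forces in N, time in s.
With the tool pointing down it reaches from about 275 to 725 mm from the base axis. Payload 15.9 kg.
Tool frame: the origin (TCP) lies between the finger pads; the fingertips stand 22 mm ahead of it and the grasp point (between the pads) lies 3 mm ahead of it; z points along the fingers, y is the line along which they close (so a half turn about z gives the same grasp; the last joint's range is limited). The gripper opens to 85 mm and grips with 20 to 120 N. Pads are 22 mm wide; open, the fingers measure 114 mm over their backs; the gripper's body (76 mm by 85 mm) begins 54 mm behind the grasp point. The pads swing forward as they close: fully open they stand 13 mm farther back than shut.
Start: joints at [-63.942, 12.198, -1.971, 75.831, 0, 90], TCP at [219.633, -449.162, 222.106] pointing down, gripper open.
Joint ranges: [-170.91, 170.91], [-42.67, 98.43], [-65.05, 77.54], [-120.47, 116.71], [-90, 82.35], [-180, 180]. Speed limits (degrees/s): [108.29, 108.29, 136.94, 147.25, 180, 180].

### API

Orientations are given as [roll, pitch, yaw] about the fixed x, y, z axes, in that order (R = Rz(yaw) Ry(pitch) Rx(roll)).
In Python, from plant import * gives the robot as it stands. The module is installed in compiled form; this text tells all that it offers.
- The arm moves only by the tool jog_arm, never from a script. Its argument "series" is a list of rows, each a list of 3 entries, a list of its own where there are three numbers: the gripper's target within -1 to 1 (fully open at 1, half-way at 0, shut at -1), then the shift along the tool's x, y, z in units of 20 mm (1.0 is 20 mm), then the turn, a rotation vector about the tool's x, y, z in units of 4 degrees (1.0 is 4 degrees). A call has 1 to 12 rows; each row shifts and turns the commanded pose from where the row before left it, along the tool's axes as they then stand; what a row does not reach is not made up. A row lasts 1/8 s, in which the tool goes at most 62.5 mm and 10.7 degrees, less where a joint would pass 70% of its speed; a pose out of reach is approached as far as the arm can. A call with a number of a shift or a turn outside -1 to 1 is refused whole. A call with a gripper value outside its range is refused whole. The fingers move at their own pace and stop on an object; "grip_force" is the grip in N (left out, the last holds). Time passes only in rows, so rows that do not move let the fingers close. It gives the time, the measured TCP pose, the force, the opening and the grip force at its end, in the units of the state.
- get_state(): the state, without advancing time (a new reading comes with each control period).
- read_camera(name): name is "side" or "top" or "wrist"; returns a dict with "img" (400x640x3 uint8, red, green, blue), "z_map" (400x640 float32, mm along the optical axis (not along the pixel's ray), 0 where there is no reading), "fx", "fy", "cx", "cy" (pixels), "world_from_camera" (4x4, takes a point from camera to world coordinates); the wrist camera has in their place "T_tool_cam" (4x4, takes a point from camera to tool coordinates, whose origin is the TCP and whose axes are the flange's). Camera axes: x right, y up, looking along -z (the intrinsics and any distortion apply to the point x, -y, -z); pixel columns grow to the right and rows downward; lengths in mm; the calibration is good to about 2 mm. A picture is of the moment at which its call begins: read the wrist's pose just before it.
- job_done(): hands the job in; it is judged then, once.
Trained networks look in the newest picture that a camera, given by its name, has taken for a name from the list of things; names that differ only in an ending like _2 or _b are one class to them, and where a whole thing is asked for, a point or a joint stands for the part that bears it (a point fixed in the world has none). Each returns a list of dicts, best first, with "p" (0 to 1); they miss things now and then, are a little off and sometimes report something else, mostly with a low value. They report only what shows in the picture. A call takes as long as a camera call.
- boxes_of(camera, name): "location" ([x, y, z] in mm, in the coordinates of the camera as it stood for that picture, good to about 4 mm: the middle of the surface that is visible of it).
- place_of(camera, name): "location" ([x, y, z] in mm, in the coordinates of the camera as it stood for that picture, good to about 4 mm: a listed point, or the origin of a listed thing).
The state is a dict: "time": time; "joints": joint angles; "qvel": joint speeds; "effort": joint torques, N m; "eef_pos": TCP position; "tool_rot": TCP orientation; "wrist_force": force on the tool from outside, world axes, zero at the start; "ft_torque": the same for the moment, N m; "width": opening from 0.0 (shut) to 1.0 (fully open); "grip_force": force on a finger pad.
Only numpy, scipy, OpenCV 4.12 (cv2) and the standard library are available. Lean on these libraries where they do the work, as an engineer would, in place of code of your own. Each camera call takes 0.05 s, during which the arm holds its last target. There are 200 camera calls.

## Working session

There is one attempt and no reset: what is moved stays moved. The work goes in short steps, Python scripts to look and compute and a tool call to move; the robot and the scene stay as the last step left them, time stands still between calls to the robot, and variables do not carry over. Pictures are saved under pics/ and viewed, at most 14 in all, crops included, and the job is handed in when it is done.

Besides the shell and the picture viewer there is one more tool, called after ">>>" as name(argument=value, ...), one argument or row to a line, values as JSON. jog_arm: Moves the arm, as the interface text tells. Its arguments: {"type":"object","properties":{"series":{"type":"array","items":{"type":"array"}},"grip_force":{"type":"number"}},"required":["series"]}

```bash
mkdir -p pics; cat > h.py <<'E'
from plant import *
import numpy as np, cv2
from scipy.spatial.transform import Rotation as R
def cam(n):
    s=get_state(); c=read_camera(n)
    if n=="wrist":
        T=np.eye(4); T[:3,:3]=R.from_euler('xyz',s['tool_rot'],degrees=True).as_matrix(); T[:3,3]=s['eef_pos']
        c['W']=T@c['T_tool_cam']
    else: c['W']=np.array(c['world_from_camera'])
    return c
def save(c,f): cv2.imwrite('pics/'+f,c['img'][:,:,::-1])
def w(c,p): return (c['W']@np.r_[p,1])[:3]
def px(c,u,v):
    z=c['z_map'][int(v),int(u)]
    return w(c,[(u-c['cx'])*z/c['fx'],-(v-c['cy'])*z/c['fy'],-z])
def cloud(c):
    v,u=np.mgrid[:400,:640]; z=c['z_map']
    P=np.stack([(u-c['cx'])*z/c['fx'],-(v-c['cy'])*z/c['fy'],-z],-1)
    return P@c['W'][:3,:3].T+c['W'][:3,3]
E
python3 - <<'E'
from h import *
s=get_state();print(s)
for n in ['top','side']:
    c=cam(n); save(c,n+'0.png'); print(n,c['W'].round(2).tolist(),[k for k in c])
    for t in ['rack_mouth','stop_blue','stop_yellow','bar_hinge','bar_grip','blue1_center','yellow1_center','softener','peg_pot','scrub_brush']:
        print(t,[(w(c,d['location']).round(0).tolist(),round(d['p'],2)) for d in place_of(n,t)][:6])
E
```

```text
{'time': 0.0, 'joints': array([-6.39424426e+01,  1.22262505e+01, -2.01073143e+00,  7.58310564e+01,
        5.09215505e-05,  8.99995256e+01]), 'qvel': array([ 0.00193546, -0.02657164, -0.0016278 ,  0.10617652,  0.05357331,
       -0.02594437]), 'effort': array([ 1.56311165e-03, -6.86164927e+01,  4.87119877e+01,  1.76177162e-02,
        1.16843812e-04, -2.01729040e-05]), 'eef_pos': array([ 219.47439387, -448.84358987,  221.58629605]), 'tool_rot': array([-1.79931962e+02, -5.14848884e-05,  2.60580318e+01]), 'wrist_force': array([-1.36171369, -0.53670388, -0.66344456]), 'ft_torque': array([0.00990262, 0.02009537, 0.01022979]), 'grip_force': 0.0, 'width': 1.0001060523320728}
top [[-0.03, 0.99, -0.14, 384.3], [-1.0, -0.02, 0.01, -1.93], [0.01, 0.14, 0.99, 1446.42], [0.0, 0.0, 0.0, 1.0]] ['img', 'z_map', 'fx', 'fy', 'cx', 'cy', 'world_from_camera', 'W']
rack_mouth [([533.0, 71.0, -3.0], 0.96)]
stop_blue [([723.0, 131.0, -0.0], 0.68)]
stop_yellow [([731.0, 65.0, 0.0], 0.89)]
bar_hinge [([501.0, 202.0, 43.0], 0.7)]
bar_grip [([499.0, -14.0, 65.0], 0.56)]
blue1_center [([565.0, -411.0, 25.0], 0
[... 317 characters left out ...]
, 778.13], [0.0, 0.82, 0.57, 715.5], [0.0, 0.0, 0.0, 1.0]] ['img', 'z_map', 'fx', 'fy', 'cx', 'cy', 'world_from_camera', 'W']
rack_mouth [([533.0, 68.0, 4.0], 0.86)]
stop_blue [([724.0, 132.0, -2.0], 0.96), ([440.0, -98.0, 25.0], 0.41), ([441.0, -235.0, 28.0], 0.18)]
stop_yellow [([570.0, -412.0, 30.0], 0.32)]
bar_hinge [([503.0, 198.0, 47.0], 0.74)]
bar_grip [([498.0, -14.0, 63.0], 0.81)]
blue1_center [([444.0, -238.0, 26.0], 0.67), ([567.0, -415.0, 30.0], 0.56)]
yellow1_center [([569.0, -275.0, 25.0], 0.62)]
softener [([558.0, -155.0, 26.0], 0.65), ([671.0, 380.0, -6.0], 0.63)]
peg_pot [([419.0, 418.0, -6.0], 0.69)]
scrub_brush [([568.0, -413.0, 29.0], 0.74), ([735.0, -229.0, -1.0], 0.71)]
```

View pics/top0.png

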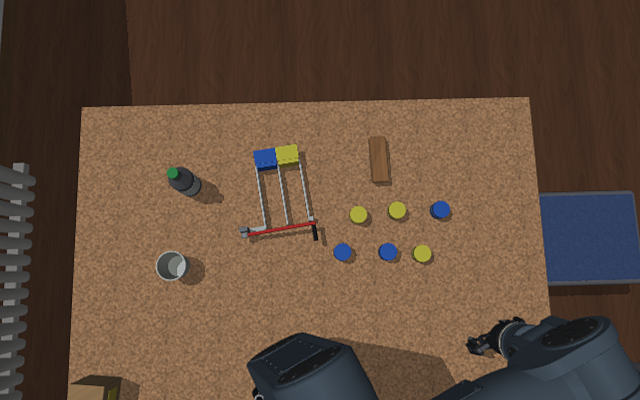

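View pics/side0.png

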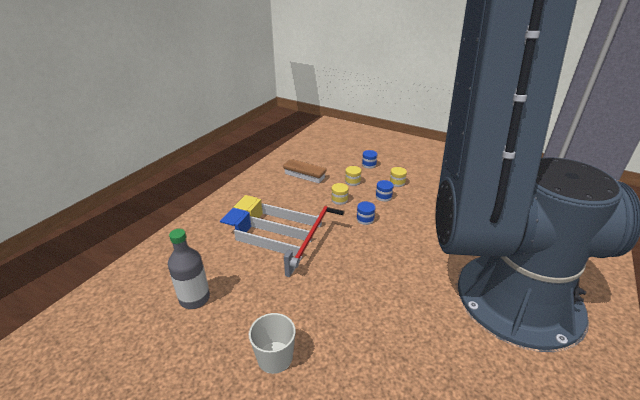

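The top view shows six tubs: blue at (342,252), (388,252) and (440,210), yellow at (358,214), (397,210) and (422,253). The rack mouth is near (285,228) with the bar slightly raised. The left lane is blue and the right lane is yellow. The side view agrees.

```bash
cat >> h.py <<'E'
def tubs(c,lo=44,hi=56,minn=40):
    P=cloud(c); h=cv2.cvtColor(c['img'],cv2.COLOR_RGB2HSV); out=[]
    for n,(a,b) in dict(blue=(105,130),yellow=(22,35)).items():
        m=((h[...,0]>=a)&(h[...,0]<=b)&(h[...,1]>120)&(h[...,2]>60)&(P[...,2]>lo)&(P[...,2]<hi)&(c['z_map']>0)).astype(np.uint8)
        k,l,st,_=cv2.connectedComponentsWithStats(m)
        for i in range(1,k):
            if st[i,4]>=minn:
                q=P[l==i]; (cc,r)=cv2.minEnclosingCircle(q[:,:2].astype(np.float32)); out.append((n,np.r_[q.mean(0)[:2],cc,r,q[:,2].mean(),len(q)].round(0).tolist()))
    return out
def red(c):
    P=cloud(c); h=cv2.cvtColor(c['img'],cv2.COLOR_RGB2HSV)
    m=((h[...,0]<6)|(h[...,0]>174))&(h[...,1]>170)&(h[...,2]>90)&(P[...,2]>20)
    q=P[m]; return q
E
python3 - <<'E'
from h import *
for n in ['top','side']:
    c=cam(n); print(n,c['fx'],c['img'].shape)
    for t in tubs(c,40,62,15): print(t)
    q=red(c); d=np.linalg.svd(q-q.mean(0),full_matrices=False)[2][0]; s=(q-q.mean(0))@d
    print(len(q),q.mean(0),d,q.mean(0)+d*np.percentile(s,1),q.mean(0)+d*np.percentile(s,99))
    P=cloud(c)
    # rail tops
    m=(P[...,2]>30)&(P[...,2]<40)&(P[...,0]>545)&(P[...,0]<715)&(P[...,1]>-30)&(P[...,1]<190)
    q=P[m]
    for a in range(2,14):
        t=np.radians(a); y=(q[:,0]-533)*-np.sin(t)+(q[:,1]-70)*np.cos(t); print(a,np.histogram(y,np.arange(-90,95,6))[0])
E
```

```text
top 452.59010973183956 (400, 640, 3)
('blue', [743.0, 135.0, 744.0, 134.0, 42.0, 53.0, 370.0])
('blue', [568.0, -411.0, 568.0, -412.0, 27.0, 48.0, 227.0])
('blue', [443.0, -99.0, 443.0, -98.0, 26.0, 49.0, 228.0])
('blue', [440.0, -239.0, 441.0, -240.0, 27.0, 49.0, 231.0])
('yellow', [754.0, 66.0, 756.0, 65.0, 43.0, 53.0, 388.0])
('yellow', [570.0, -274.0, 569.0, -275.0, 27.0, 48.0, 229.0])
('yellow', [558.0, -152.0, 559.0, -152.0, 27.0, 49.0, 233.0])
('yellow', [433.0, -344.0, 434.0, -344.0, 27.0, 49.0, 241.0])
('yellow', [46.0, 586.0, 46.0, 586.0, 17.0, 49.0, 36.0])
188 [518.55268448  84.082902    60.31946027] [-0.14538805  0.98553311 -0.08710222] [533.16663785 -14.9798159   69.07470427] [503.18918616 188.22651471  51.11516264]
2 [ 0  5  8 19 31 30 18  0  0  0  0  0  0  0  2 23 28 32  9  0  0  0  0  0
  0  0  4 27 30 27]
3 [ 0  5  8 23 38 31  6  0  0  0  0  0  0  0  2 27 38 26  1  0  0  0  0  0
  0  0  7 34 35 16]
4 [ 0  5  8 28 47 23  0  0  0  0  0  0  0  0  3 37 42 12  0  0  0  0  0  0
  0  0  8 45 35  4]
5 [ 0  5  8 39 51  8  0  0  0  0  0  0  0  0  5 47 41  1  0  0  0  0  0  0
 
[... 2149 characters left out ...]
  0   0   0   0   0   0   0   0   0  49 132   0   0
   0   0   0   0   0   0   3   8 108  77   0   0]
9 [  0   1  35 120   3   0   0   0   0   0   0   0   0   0  85  96   0   0
   0   0   0   0   0   2   3  21 155  15   0   0]
10 [  0   3  64  90   2   0   0   0   0   0   0   0   0  16 123  42   0   0
   0   0   0   0   2   2   3  52 134   3   0   0]
11 [  0  15  85  58   1   0   0   0   0   0   0   0   0  42 113  26   0   0
   0   0   0   0   3   2  10  94  86   1   0   0]
12 [  0  31  86  41   1   0   0   0   0   0   0   0   8  66  91  16   0   0
   0   0   0   2   2   4  28 100  59   1   0   0]
13 [ 3 59 67 29  1  0  0  0  0  0  0  0 26 76 66 13  0  0  0  0  0  3  2 10
 66 72 43  0  0  0]
```

>>> jog_arm(
  series=[
    [1, [0, 0, 0], [0, 0, 1]],
    [1, [0, 0, 0], [0, 0, 1]],
    [1, [0, 0, 0], [0, 0, 1]],
    [1, [0, 0, 0], [0, 0, 1]],
    [1, [0, 0, 0], [0, 0, 0.44]],
    [1, [0.85, -0.97, 0], [0, 0, 0]],
    [1, [0.85, -0.97, 0], [0, 0, 0]],
    [1, [0.85, -0.97, 0], [0, 0, 0]],
    [1, [0.85, -0.97, 0], [0, 0, 0]],
    [1, [0.85, -0.97, 0], [0, 0, 0]],
    [1, [0.85, -0.97, 0], [0, 0, 0]],
    [1, [0.85, -0.97, 0], [0, 0, 0]],
  ],
)

```text
time: 2.7
eef_pos: [318.2, -296.9, 222.2]
tool_rot: [180.0, -0.0, 8.3]
wrist_force: [0.0, 0.4, -0.2]
width: 1.001
grip_force: 0.0
```

>>> jog_arm(
  series=[
    [1, [0.85, -0.97, 0], [0, 0, 0]],
    [1, [0.85, -0.97, 0], [0, 0, 0]],
    [1, [0.85, -0.97, 0], [0, 0, 0]],
    [1, [0.85, -0.97, 0], [0, 0, 0]],
    [1, [0.85, -0.97, 0], [0, 0, 0]],
    [1, [0.85, -0.97, 0], [0, 0, 0]],
    [1, [0.85, -0.97, 0], [0, 0, 0]],
    [1, [0.85, -0.97, 0], [0, 0, 0]],
    [1, [0.85, -0.97, 0], [0, 0, 0]],
    [1, [0.85, -0.97, 0], [0, 0, 0]],
    [1, [0, 0, 0], [0, 0, 0]],
  ],
)

```text
time: 4.08
eef_pos: [458.5, -80.1, 221.9]
tool_rot: [-180.0, 0.0, 8.4]
wrist_force: [-0.8, -0.4, -0.2]
width: 0.997
grip_force: 0.0
```

```bash
cat >> h.py <<'E'
M=np.array([533,70.5]); YAW=8.3
def rk(p):
    a=np.radians(YAW); d=np.array(p[:2])-M
    return np.r_[d[0]*np.cos(a)+d[1]*np.sin(a), -d[0]*np.sin(a)+d[1]*np.cos(a), np.array(p[2:3])].round(1)
def st():
    s=get_state(); print('t',round(s['time'],2),'rack',rk(s['eef_pos']).tolist(),'rot',np.round(s['tool_rot'],1).tolist(),'w',round(s['width'],3),'g',round(s['grip_force'],1),'F',np.round(s['wrist_force'],1).tolist())
E
python3 - <<'E'
from h import *
st(); c=cam('wrist'); save(c,'w1.png')
for t in ['bar_grip']: print([(rk(w(c,d['location'])),d['p']) for d in place_of('wrist',t)])
c=cam('top')
for n,t in tubs(c,40,62,15): print(n,rk(t[2:4]))
q=red(c); print(rk(q.mean(0)), q[:,2].min(),q[:,2].max())
E
```

```text
t 4.08 rack [-95.4, -138.2, 221.9] rot [-180.0, 0.0, 8.4] w 0.997 g 0.0 F [-0.8, -0.4, -0.2]
[(array([-41.3, -82.4,  67.1]), 0.68)]
blue [219.2  34.2]
blue [ -35.  -482.5]
yellow [220.2 -35.7]
yellow [ -14.9 -358.1]
yellow [-158.8 -395.7]
yellow [-407.5  580.4]
[-13.1  15.8  67.7] 41.192576014855376 1446.424308240647
```

>>> jog_arm(
  series=[
    [1, [0.84, -0.98, 0], [0, 0, 0]],
    [1, [0.84, -0.98, 0], [0, 0, 0]],
    [1, [0.84, -0.98, 0], [0, 0, 0]],
    [1, [0, 0, 0.97], [0, 0, 0]],
    [1, [0, 0, 0.97], [0, 0, 0]],
    [1, [0, 0, 0.97], [0, 0, 0]],
    [1, [0, 0, 0.97], [0, 0, 0]],
    [1, [0, 0, 0.97], [0, 0, 0]],
    [1, [0, 0, 0.97], [0, 0, 0]],
    [1, [0, 0, 0.97], [0, 0, 0]],
    [1, [0, 0, 0.97], [0, 0, 0]],
    [0.2, [0, 0, 0], [0, 0, 0]],
  ],
)

```text
time: 5.72
eef_pos: [498.2, -16.3, 66.1]
tool_rot: [-180.0, 0.1, 8.2]
wrist_force: [-0.0, -1.1, 0.8]
width: 0.819
grip_force: 0.0
```

>>> jog_arm(
  series=[
    [-1, [0, 0, 0], [0, 0, 0]],
    [-1, [0, 0, 0], [0, 0, 0]],
    [-1, [0, 0, 0], [0, 0, 0]],
    [-1, [0, 0, 0], [0, 0, 0]],
    [-1, [0, 0, 0], [0, 0, 0]],
    [-1, [0, 0, 0], [0, 0, 0]],
    [-1, [0, 0, 0], [0, 0, 0]],
    [-1, [0, 0, 0], [0, 0, 0]],
  ],
  grip_force=30,
)

```text
time: 6.72
eef_pos: [499.4, -15.7, 66.9]
tool_rot: [-180.0, -0.0, 8.3]
wrist_force: [-0.0, -0.5, 0.9]
width: -0.004
grip_force: 0.0
```

```bash
python3 - <<'E'
from h import *
st()
a=np.arctan2(19,214)
A=np.linspace(a,1.575,25); y=135-215*np.cos(A); z=45+215*np.sin(A)
print(np.c_[-np.diff(y)/20,-np.diff(z)/20].round(2).tolist())
E
```

```text
t 6.72 rack [-45.7, -80.4, 66.9] rot [-180.0, -0.0, 8.3] w -0.004 g 0.0 F [-0.0, -0.5, 0.9]
[[-0.08, -0.66], [-0.12, -0.65], [-0.16, -0.65], [-0.2, -0.63], [-0.24, -0.62], [-0.28, -0.61], [-0.31, -0.59], [-0.35, -0.57], [-0.38, -0.54], [-0.42, -0.52], [-0.45, -0.49], [-0.48, -0.46], [-0.51, -0.43], [-0.53, -0.4], [-0.56, -0.37], [-0.58, -0.33], [-0.6, -0.3], [-0.61, -0.26], [-0.63, -0.22], [-0.64, -0.18], [-0.65, -0.14], [-0.66, -0.1], [-0.66, -0.06], [-0.67, -0.02]]
```

```bash
python3 - <<'E'
from h import *
c=cam('side'); i=c['img'][150:300,220:420]; cv2.imwrite('pics/s2.png',cv2.resize(i,(800,600),interpolation=cv2.INTER_CUBIC)[:,:,::-1])
for n in ['side','top']:
    c=cam(n)
    print([(rk(w(c,d['location'])),d['p']) for d in place_of(n,'bar_grip')])
    q=red(c);q=q[q[:,2]<300]; r=np.array([rk(p) for p in q]); print(np.polyfit(r[:,1],r[:,2],1),r[:,1].min(),r[:,1].max())
E
```

```text
[(array([-43.8, -78.9,  65.1]), 0.96), (array([-1.9, -3.1,  1. ]), 0.23)]
[-0.086537   63.93800249] -82.3 123.7
[]
[-0.09526547 62.59875862] 12.2 122.9
```

View pics/s2.png

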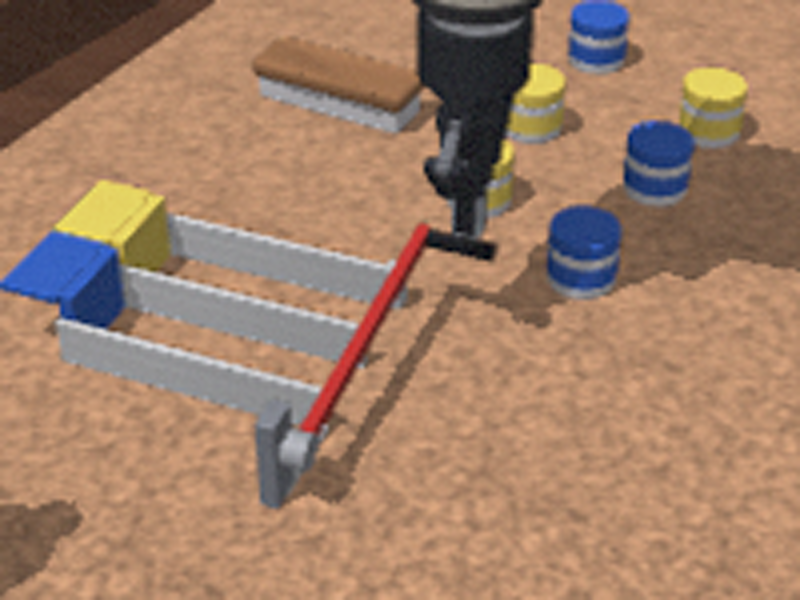

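View pics/w1.png

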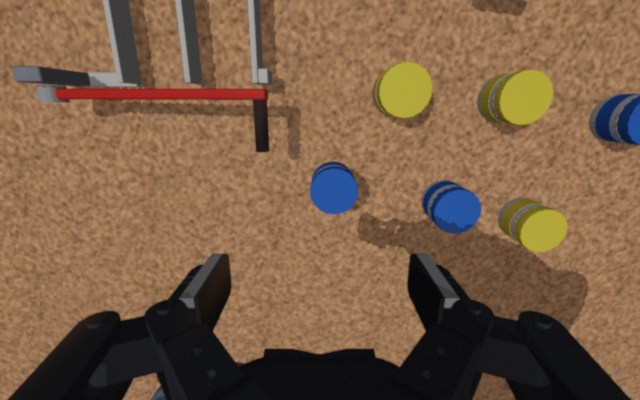

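The bar crosses the mouth, slightly raised. The shut fingertips at crop (465,235) end at or just behind the black handle at (440-495,245), so the pinch missed. I'll look through the wrist camera.

```bash
python3 - <<'E'
from h import *
c=cam('wrist'); save(c,'w2.png')
print([(rk(w(c,d['location'])),d['p']) for d in place_of('wrist','bar_grip')])
c=cam('side'); P=cloud(c)
for v in range(196,216,1):
    print(v,[(rk(P[v,u]).round(0).astype(int).tolist(),c['img'][v,u].max()) for u in (333,336,339)])
E
```

```text
[(array([-42.9, -84. ,  63.9]), 0.77)]
196 [([-51, -29, 150], np.uint8(33)), ([-58, -33, 149], np.uint8(35)), ([-55, -68, 127], np.uint8(35))]
197 [([-48, -36, 142], np.uint8(30)), ([-58, -32, 148], np.uint8(28)), ([-57, -62, 128], np.uint8(32))]
198 [([-44, -49, 130], np.uint8(38)), ([-56, -38, 140], np.uint8(29)), ([-59, -56, 129], np.uint8(33))]
199 [([-44, -51, 125], np.uint8(55)), ([-55, -43, 133], np.uint8(28)), ([-59, -55, 126], np.uint8(66))]
200 [([-36, -75, 104], np.uint8(105)), ([-52, -50, 124], np.uint8(32)), ([-54, -71, 112], np.uint8(93))]
201 [([-36, -72, 103], np.uint8(106)), ([-47, -67, 109], np.uint8(33)), ([-53, -74, 106], np.uint8(100))]
202 [([-36, -74, 98], np.uint8(105)), ([-47, -67, 106], np.uint8(38)), ([-54, -73, 104], np.uint8(96))]
203 [([-35, -77, 93], np.uint8(105)), ([-47, -68, 101], np.uint8(40)), ([-54, -74, 100], np.uint8(98))]
204 [([-36, -74, 91], np.uint8(86)), ([-47, -68, 98], np.uint8(34)), ([-54, -72, 97], np.uint8(96))]
205 [([-36, -74, 88], np.uint8(102)), ([-47, -68, 95], np.uint8(40)), ([-54, -74, 93], np.uint8(98))]
206 [([-36, -76, 83], n
[... 296 characters left out ...]
78, 71], np.uint8(50)), ([-43, -82, 71], np.uint8(52)), ([-54, -75, 78], np.uint8(113))]
210 [([-36, -75, 70], np.uint8(43)), ([-45, -76, 72], np.uint8(35)), ([-52, -82, 69], np.uint8(52))]
211 [([-36, -74, 67], np.uint8(34)), ([-45, -74, 69], np.uint8(25)), ([-53, -77, 69], np.uint8(33))]
212 [([-36, -76, 62], np.uint8(21)), ([-46, -73, 67], np.uint8(28)), ([-54, -75, 68], np.uint8(31))]
213 [([-12, -148, 2], np.uint8(148)), ([-46, -72, 64], np.uint8(51)), ([-55, -72, 66], np.uint8(27))]
214 [([-14, -142, 3], np.uint8(183)), ([-21, -150, 0], np.uint8(170)), ([-54, -75, 61], np.uint8(45))]
215 [([-15, -139, 2], np.uint8(189)), ([-23, -144, 1], np.uint8(191)), ([-32, -147, 1], np.uint8(169))]
```

View pics/w2.png

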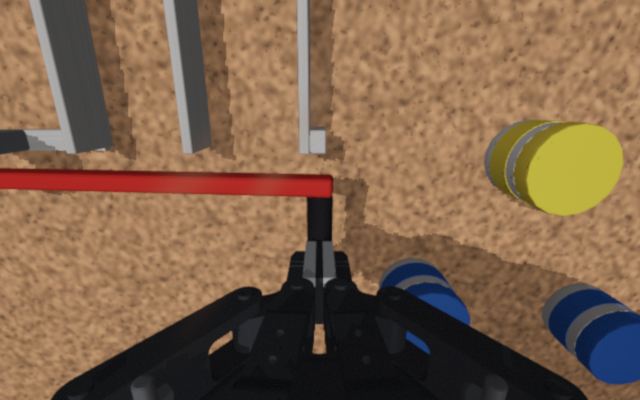

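The wrist view shows the shut fingers (320,245) sitting over the rod, not around it. I'll measure the true fingertip depth in the tool frame.

```bash
python3 - <<'E'
from h import *
c=cam('wrist'); z=c['z_map']; v,u=np.mgrid[:400,:640]
P=np.stack([(u-c['cx'])*z/c['fx'],-(v-c['cy'])*z/c['fy'],-z],-1)
T=np.array(c['T_tool_cam']); Q=P@T[:3,:3].T+T[:3,3]; print(T.round(2).tolist())
for r in range(225,290,5): print(r,[Q[r,k].round(0).tolist() for k in (308,312,320,328,332)])
print(rk(get_state()['eef_pos']),get_state()['joints'])
E
```

```text
[[-0.0, 0.95, 0.3, 76.9], [1.0, 0.0, 0.0, 0.14], [-0.0, 0.3, -0.95, -152.4], [0.0, 0.0, 0.0, 1.0]]
225 [[15.0, -6.0, -2.0], [16.0, -4.0, -3.0], [16.0, 1.0, -4.0], [15.0, 5.0, -2.0], [-13.0, 10.0, 66.0]]
230 [[12.0, -6.0, 0.0], [13.0, -4.0, -4.0], [13.0, 1.0, -3.0], [12.0, 5.0, -1.0], [-17.0, 10.0, 67.0]]
235 [[9.0, -6.0, -1.0], [10.0, -4.0, -2.0], [11.0, 1.0, -5.0], [9.0, 5.0, -2.0], [-21.0, 10.0, 66.0]]
240 [[6.0, -6.0, -1.0], [7.0, -4.0, -3.0], [7.0, 1.0, -4.0], [6.0, 5.0, -0.0], [-25.0, 10.0, 66.0]]
245 [[11.0, -5.0, -18.0], [12.0, -3.0, -19.0], [11.0, 1.0, -18.0], [12.0, 4.0, -19.0], [12.0, 6.0, -19.0]]
250 [[12.0, -5.0, -24.0], [12.0, -3.0, -24.0], [12.0, 1.0, -24.0], [12.0, 4.0, -24.0], [12.0, 6.0, -24.0]]
255 [[11.0, -5.0, -28.0], [12.0, -3.0, -30.0], [12.0, 1.0, -29.0], [12.0, 4.0, -29.0], [12.0, 6.0, -29.0]]
260 [[12.0, -5.0, -35.0], [13.0, -3.0, -35.0], [12.0, 1.0, -34.0], [12.0, 4.0, -34.0], [11.0, 6.0, -33.0]]
265 [[12.0, -5.0, -38.0], [12.0, -3.0, -38.0], [12.0, 1.0, -38.0], [12.0, 4.0, -38.0], [12.0, 6.0, -39.0]]
270 [[12.0, -4.0, -42.0], [12.0, -3.0, -42.0], [11.0, 1.0, -41.0], [12.0, 4.0, -42.0], [12.0, 5.0, -42.0]]
275 [[12.0, -4.0, -46.0], [12.0, -3.0, -46.0], [12.0, 1.0, -46.0], [12.0, 4.0, -45.0], [11.0, 5.0, -45.0]]
280 [[13.0, -4.0, -51.0], [10.0, -3.0, -46.0], [10.0, 1.0, -47.0], [13.0, 4.0, -51.0], [13.0, 5.0, -51.0]]
285 [[13.0, -4.0, -54.0], [12.0, -2.0, -54.0], [8.0, 1.0, -47.0], [13.0, 3.0, -54.0], [12.0, 5.0, -54.0]]
[-45.7 -80.4  66.9] [-1.79532104e+00  1.70337434e+01 -1.88695317e+01  5.40980953e+01
  3.22802019e-03  1.69905943e+02]
```

Measured tips are about 15 mm behind the TCP when shut, not 22 mm ahead. Side-view depth agrees, with tips at z≈82 for TCP z=67. I'll use this measured offset: lower by 37 mm and regrip.

>>> jog_arm(
  series=[
    [0.4, [0, 0, 0], [0, 0, 0]],
    [0.4, [0, 0, 0], [0, 0, 0]],
    [0.4, [0, 0, 0], [0, 0, 0]],
    [0.4, [0, 0, 0], [0, 0, 0]],
    [0.4, [0, 0, 0.9], [0, 0, 0]],
    [0.4, [0, 0, 0.9], [0, 0, 0]],
    [0.4, [0, 0, 0], [0, 0, 0]],
  ],
)

```text
time: 8.05
eef_pos: [498.4, -15.6, 30.0]
tool_rot: [-180.0, 0.1, 8.3]
wrist_force: [-0.5, -0.7, 0.3]
width: 0.706
grip_force: 0.0
```

>>> jog_arm(
  series=[
    [-1, [0, 0, 0], [0, 0, 0]],
    [-1, [0, 0, 0], [0, 0, 0]],
    [-1, [0, 0, 0], [0, 0, 0]],
    [-1, [0, 0, 0], [0, 0, 0]],
    [-1, [0, 0, 0], [0, 0, 0]],
    [-1, [0, 0, 0], [0, 0, 0]],
    [-1, [0, 0, 0], [0, 0, 0]],
    [-1, [0, 0, 0], [0, 0, 0]],
  ],
  grip_force=30,
)

```text
time: 9.05
eef_pos: [499.7, -15.8, 31.0]
tool_rot: [180.0, -0.0, 8.3]
wrist_force: [5.0, -3.1, 1.6]
width: 0.153
grip_force: 29.2
```

>>> jog_arm(
  series=[
    [-1, [0, -0.08, -0.66], [0, 0, 0]],
    [-1, [0, -0.12, -0.65], [0, 0, 0]],
    [-1, [0, -0.16, -0.65], [0, 0, 0]],
    [-1, [0, -0.2, -0.63], [0, 0, 0]],
    [-1, [0, -0.24, -0.62], [0, 0, 0]],
    [-1, [0, -0.28, -0.61], [0, 0, 0]],
    [-1, [0, -0.31, -0.59], [0, 0, 0]],
    [-1, [0, -0.35, -0.57], [0, 0, 0]],
    [-1, [0, -0.38, -0.54], [0, 0, 0]],
    [-1, [0, -0.42, -0.52], [0, 0, 0]],
    [-1, [0, -0.45, -0.49], [0, 0, 0]],
    [-1, [0, -0.48, -0.46], [0, 0, 0]],
  ],
)

```text
time: 10.55
eef_pos: [490.5, 50.1, 172.8]
tool_rot: [179.6, -0.2, 8.2]
wrist_force: [-0.1, -29.2, 26.5]
width: 0.155
grip_force: 30.3
```

>>> jog_arm(
  series=[
    [-1, [0, -0.51, -0.43], [0, 0, 0]],
    [-1, [0, -0.53, -0.4], [0, 0, 0]],
    [-1, [0, -0.56, -0.37], [0, 0, 0]],
    [-1, [0, -0.58, -0.33], [0, 0, 0]],
    [-1, [0, -0.6, -0.3], [0, 0, 0]],
    [-1, [0, -0.61, -0.26], [0, 0, 0]],
    [-1, [0, -0.63, -0.22], [0, 0, 0]],
    [-1, [0, -0.64, -0.18], [0, 0, 0]],
    [-1, [0, -0.65, -0.14], [0, 0, 0]],
    [-1, [0, -0.66, -0.1], [0, 0, 0]],
    [-1, [0, -0.66, -0.06], [0, 0, 0]],
    [-1, [0, -0.67, -0.02], [0, 0, 0]],
  ],
)

```text
time: 12.05
eef_pos: [475.1, 132.4, 229.1]
tool_rot: [-176.8, 0.1, 13.5]
wrist_force: [3.2, -0.6, -1.7]
width: 0.15
grip_force: 42.0
```

```bash
python3 - <<'E'
from h import *
st(); c=cam('side'); save(c,'s3.png'); q=red(c); q=q[q[:,2]<300]; r=np.array([rk(p) for p in q]); print(np.polyfit(r[:,2],r[:,1],1),r.min(0),r.max(0))
print([(rk(w(c,d['location'])),d['p']) for d in place_of('side','bar_grip')])
for n,t in tubs(c,40,62,15): print(n,rk(t[2:4]))
E
```

```text
t 12.05 rack [-48.3, 69.6, 229.1] rot [-176.8, 0.1, 13.5] w 0.15 g 42.0 F [3.2, -0.6, -1.7]
[ -0.31910608 155.44307316] [-16.3  69.8  58.9] [ -5.8 137.4 259.3]
[(array([-44.7,  68.7, 252.2]), 0.79)]
blue [ -32.9 -481.8]
blue [-135.7 -293. ]
blue [-112.2 -152.9]
blue [219.7  37.2]
yellow [ -14.8 -344. ]
yellow [-155.4 -393.2]
yellow [  -6.2 -222.9]
yellow [220.3 -34.7]
```

Joint 6 hit its 180° limit, so the bar stopped at about 72°. I'll release, take a half turn (same grasp, joint 6 mid-range) and regrip.

>>> jog_arm(
  series=[
    [0.3, [0, 0, 0], [0, 0, 0]],
    [0.3, [0, 0, 0], [0, 0, 0]],
    [0.3, [0, 0, 0], [0, 0, 0]],
    [0.3, [0, 0, 0], [0, 0, 0]],
    [0.3, [0, 0, -1], [0, 0, 0]],
    [0.3, [0, 0, -1], [0, 0, 0]],
    [0.3, [0, 0, -1], [0, 0, 0]],
    [0.3, [0, 0, -0.5], [-0.8, 0, 0]],
    [0.3, [0, 0, 0], [0, 0, -1]],
    [0.3, [0, 0, 0], [0, 0, -1]],
    [0.3, [0, 0, 0], [0, 0, -1]],
    [0.3, [0, 0, 0], [0, 0, -1]],
  ],
)

```text
time: 13.65
eef_pos: [478.4, 121.3, 300.1]
tool_rot: [-179.7, -0.1, 30.2]
wrist_force: [-1.6, -0.3, -0.8]
width: 0.655
grip_force: 0.0
```

>>> jog_arm(
  series=[
    [0.3, [0, 0, 0], [0, 0, -1]],
    [0.3, [0, 0, 0], [0, 0, -1]],
    [0.3, [0, 0, 0], [0, 0, -1]],
    [0.3, [0, 0, 0], [0, 0, -1]],
    [0.3, [0, 0, 0], [0, 0, -1]],
    [0.3, [0, 0, 0], [0, 0, -1]],
    [0.3, [0, 0, 0], [0, 0, -1]],
    [0.3, [0, 0, 0], [0, 0, -1]],
    [0.3, [0, 0, 0], [0, 0, -1]],
    [0.3, [0, 0, 0], [0, 0, -1]],
    [0.3, [0, 0, 0], [0, 0, -1]],
    [0.3, [0, 0, 0], [0, 0, -1]],
  ],
)

```text
time: 15.15
eef_pos: [478.3, 121.3, 300.1]
tool_rot: [-179.9, -0.3, 78.2]
wrist_force: [0.2, 0.2, 0.5]
width: 0.65
grip_force: 0.0
```

>>> jog_arm(
  series=[
    [0.3, [0, 0, 0], [0, 0, -1]],
    [0.3, [0, 0, 0], [0, 0, -1]],
    [0.3, [0, 0, 0], [0, 0, -1]],
    [0.3, [0, 0, 0], [0, 0, -1]],
    [0.3, [0, 0, 0], [0, 0, -1]],
    [0.3, [0, 0, 0], [0, 0, -1]],
    [0.3, [0, 0, 0], [0, 0, -1]],
    [0.3, [0, 0, 0], [0, 0, -1]],
    [0.3, [0, 0, 0], [0, 0, -1]],
    [0.3, [0, 0, 0], [0, 0, -1]],
    [0.3, [0, 0, 0], [0, 0, -1]],
    [0.3, [0, 0, 0], [0, 0, -1]],
  ],
)

```text
time: 16.65
eef_pos: [478.4, 121.3, 300.1]
tool_rot: [179.9, -0.3, 126.2]
wrist_force: [0.6, 0.3, -0.5]
width: 0.65
grip_force: 0.0
```

>>> jog_arm(
  series=[
    [0.3, [0, 0, 0], [0, 0, -1]],
    [0.3, [0, 0, 0], [0, 0, -1]],
    [0.3, [0, 0, 0], [0, 0, -1]],
    [0.3, [0, 0, 0], [0, 0, -1]],
    [0.3, [0, 0, 0], [0, 0, -1]],
    [0.3, [0, 0, 0], [0, 0, -1]],
    [0.3, [0, 0, 0], [0, 0, -1]],
    [0.3, [0, 0, 0], [0, 0, -1]],
    [0.3, [0, 0, 0], [0, 0, -1]],
    [0.3, [0, 0, 0], [0, 0, -1]],
    [0.3, [0, 0, 0], [0, 0, -1]],
  ],
)

```text
time: 18.02
eef_pos: [478.3, 121.3, 300.1]
tool_rot: [179.7, -0.1, 170.2]
wrist_force: [-0.9, 0.0, 1.1]
width: 0.646
grip_force: 0.0
```

```bash
python3 - <<'E'
from h import *
st(); print(get_state()['joints'].round(1)); c=cam('side'); save(c,'s4.png'); q=red(c); q=q[q[:,2]<300]; r=np.array([rk(p) for p in q]); print(np.polyfit(r[:,2],r[:,1],1),r.min(0),r.max(0))
for n in ['side','wrist']:
    c=cam(n); print([(rk(w(c,d['location'])),d['p']) for d in place_of(n,'bar_grip')])
E
```

```text
t 18.02 rack [-46.7, 58.2, 300.1] rot [179.7, -0.1, 170.2] w 0.646 g 0.0 F [-0.9, 0.0, 1.1]
[14.  11.6  8.5 86.9  0.3 23.8]
[ -0.31394816 154.55681378] [-16.5  70.3  57.5] [ -5.8 138.3 259.3]
[(array([-41.5,  67.5, 251.8]), 0.61)]
[(array([-40. ,  66.8, 252.4]), 0.71), (array([ 2. ,  1.2, -2.3]), 0.6)]
```

>>> jog_arm(
  series=[
    [0.3, [0, 0, 0], [0, 0, -1]],
    [0.3, [0, 0, 0], [0, 0, -1]],
    [0.3, [0, 0, 0], [0, 0, -1]],
    [0.3, [0, 0, 0], [0, 0, -1]],
    [0.3, [0, 0, 0], [0, 0, -0.5]],
    [0.3, [0, 0.6, 0], [0, 0, 0]],
    [0.3, [0, 0, 1], [0, 0, 0]],
    [0.3, [0, 0, 1], [0, 0, 0]],
    [0.3, [0, 0, 1], [0, 0, 0]],
    [0.3, [0, 0, 1], [0, 0, 0]],
    [0.3, [0, 0, 0.2], [0, 0, 0]],
    [0.3, [0, 0, 0], [0, 0, 0]],
  ],
)

```text
time: 19.77
eef_pos: [476.5, 134.0, 216.5]
tool_rot: [179.7, -0.0, -171.9]
wrist_force: [1.1, -0.2, 0.4]
width: 0.649
grip_force: 0.0
```

>>> jog_arm(
  series=[
    [-1, [0, 0, 0], [0, 0, 0]],
    [-1, [0, 0, 0], [0, 0, 0]],
    [-1, [0, 0, 0], [0, 0, 0]],
    [-1, [0, 0, 0], [0, 0, 0]],
    [-1, [0, 0, 0], [0, 0, 0]],
    [-1, [0, 0, 0], [0, 0, 0]],
    [-1, [0, 0, 0], [0, 0, 0]],
  ],
  grip_force=30,
)

```text
time: 20.65
eef_pos: [476.8, 133.6, 216.6]
tool_rot: [179.7, 0.0, -171.9]
wrist_force: [-0.4, -0.7, 5.8]
width: 0.148
grip_force: 29.2
```

```bash
python3 - <<'E'
from h import *
st()
E
```

```text
t 20.65 rack [-46.5, 70.6, 216.6] rot [179.7, 0.0, -171.9] w 0.148 g 29.2 F [-0.4, -0.7, 5.8]
```

>>> jog_arm(
  series=[
    [-1, [0, 0.55, -0.16], [0, 0, 0]],
    [-1, [0, 0.56, -0.13], [0, 0, 0]],
    [-1, [0, 0.56, -0.1], [0, 0, 0]],
    [-1, [0, 0.57, -0.07], [0, 0, 0]],
    [-1, [0, 0.57, -0.04], [0, 0, 0]],
    [-1, [0, 0.57, -0.01], [0, 0, 0]],
    [-1, [0, 0, 0], [0, 0, 0]],
    [0.1, [0, 0, 0], [0, 0, 0]],
    [0.1, [0, 0, 0], [0, 0, 0]],
    [0.1, [0, 0, 0], [0, 0, 0]],
    [0.1, [0, 0, 0], [0, 0, 0]],
    [0.1, [0, 0, 0], [0, 0, 0]],
  ],
)

```text
time: 22.15
eef_pos: [467.0, 200.5, 226.6]
tool_rot: [179.7, -0.0, -171.9]
wrist_force: [0.7, -0.5, 0.6]
width: 0.548
grip_force: 0.0
```

```bash
python3 - <<'E'
from h import *
st(); c=cam('side'); q=red(c); q=q[q[:,2]<300]; r=np.array([rk(p) for p in q]); print(np.polyfit(r[:,2],r[:,1],1),r.min(0),r.max(0))
print([(rk(w(c,d['location'])),d['p']) for d in place_of('side','bar_grip')])
for n in ['side','top']:
    c=cam(n)
    for k,t in tubs(c,40,62,15): print(k,rk(t[2:4]))
E
```

```text
t 22.15 rack [-46.5, 138.1, 226.6] rot [179.7, -0.0, -171.9] w 0.548 g 0.0 F [0.7, -0.5, 0.6]
[2.52710561e-02 1.38547032e+02] [-16.6 135.9  56.8] [ -6.4 147.3 255.8]
[(array([-46.2, 137.5, 262.5]), 0.83), (array([185.1, 289.5,  -6.6]), 0.51)]
blue [ -34.6 -479.5]
blue [-133.6 -292.3]
blue [-113.2 -152.8]
blue [220.7  37. ]
yellow [ -12.8 -344.3]
yellow [-155.7 -395.2]
yellow [  -7.1 -221.8]
yellow [220.  -36.6]
blue [219.1  33.2]
blue [ -35.9 -481.4]
blue [-113.4 -153.7]
blue [-135.7 -293. ]
yellow [219.9 -37.6]
yellow [ -13.1 -346.2]
yellow [  -7.5 -224.8]
yellow [-158.8 -395.7]
yellow [-406.6  579.3]
```

>>> jog_arm(
  series=[
    [0.1, [0, 0, -1], [0, 0, 0]],
    [0.1, [0, 0, -1], [0, 0, 0]],
    [0.1, [0, 0, -1], [0, 0, 0]],
    [0.1, [0, 0, -1], [0, 0, 0]],
    [1, [-0.11, -1, 0], [0, 0, 0]],
    [1, [-0.11, -1, 0], [0, 0, 0]],
    [1, [-0.11, -1, 0], [0, 0, 0]],
    [1, [-0.11, -1, 0], [0, 0, 0]],
    [1, [-0.11, -1, 0], [0, 0, 0]],
    [1, [-0.11, -1, 0], [0, 0, 0]],
    [1, [-0.11, -1, 0], [0, 0, 0]],
    [1, [-0.11, -1, 0], [0, 0, 0]],
  ],
)

```text
time: 23.85
eef_pos: [507.2, 43.6, 305.8]
tool_rot: [179.7, -0.0, -171.9]
wrist_force: [0.0, 1.3, -0.0]
width: 0.999
grip_force: 0.0
```

>>> jog_arm(
  series=[
    [1, [-0.11, -1, 1], [0, 0, 0]],
    [1, [-0.11, -1, 1], [0, 0, 0]],
    [1, [-0.11, -1, 1], [0, 0, 0]],
    [1, [-0.11, -1, 1], [0, 0, 0]],
    [1, [-0.11, -1, 1], [0, 0, 0]],
    [1, [-0.11, -1, 1], [0, 0, 0]],
    [1, [-0.11, -1, 1], [0, 0, 0]],
    [1, [-0.11, -1, 1], [0, 0, 0]],
    [1, [-0.11, -1, 1], [0, 0, 0]],
    [1, [-0.11, -1, 1], [0, 0, 0]],
    [1, [0, 0, 0], [0, 0, 0]],
  ],
)

```text
time: 25.22
eef_pos: [556.0, -150.6, 103.1]
tool_rot: [179.7, -0.2, -172.0]
wrist_force: [-0.2, -0.6, -0.8]
width: 0.996
grip_force: 0.0
```

```bash
python3 - <<'E'
from h import *
st(); c=cam('wrist'); save(c,'w5.png')
for k,t in tubs(c,40,62,100): print(k,rk(t[2:4]),t[4])
print([(rk(w(c,d['location'])),d['p']) for d in place_of('wrist','yellow1_center')])
z=c['z_map']; v,u=np.mgrid[:400,:640]
P=np.stack([(u-c['cx'])*z/c['fx'],-(v-c['cy'])*z/c['fy'],-z],-1)
T=np.array(c['T_tool_cam']); Q=P@T[:3,:3].T+T[:3,3]
m=(np.abs(Q[...,0])<20)&(np.abs(Q[...,1])<60)&(np.abs(Q[...,1])>35)&(Q[...,2]<0)&(z>0); print('tip open',np.percentile(Q[m][:,2],[90,99,100]))
E
```

```text
t 25.23 rack [-9.1, -222.1, 103.1] rot [179.7, -0.2, -172.0] w 0.996 g 0.0 F [-0.2, -0.6, -0.8]
blue [-134.9 -294.1] 27.0
blue [-111.5 -155. ] 27.0
yellow [-141.1 -392.2] 20.0
yellow [ -12.3 -347.4] 27.0
yellow [  -6.5 -224.9] 27.0
[(array([ -12.9, -347.4,   25.1]), 0.95)]
tip open [-38.12717808 -25.80938205 -21.77846454]
```

>>> jog_arm(
  series=[
    [1, [-0.1, -0.1, 1], [0, 0, 0]],
    [1, [0, 0, 1], [0, 0, 0]],
    [1, [0, 0, 1], [0, 0, 0]],
    [1, [0, 0, 1], [0, 0, 0]],
    [1, [0, 0, 1], [0, 0, 0]],
    [1, [0, 0, 0.35], [0, 0, 0]],
    [-1, [0, 0, 0], [0, 0, 0]],
    [-1, [0, 0, 0], [0, 0, 0]],
    [-1, [0, 0, 0], [0, 0, 0]],
    [-1, [0, 0, 0], [0, 0, 0]],
    [-1, [0, 0, 0], [0, 0, 0]],
    [-1, [0, 0, 0], [0, 0, 0]],
  ],
  grip_force=30,
)

```text
time: 26.82
eef_pos: [559.6, -151.0, -1.0]
tool_rot: [179.7, 0.1, -171.9]
wrist_force: [-0.9, 1.8, 7.4]
width: 0.629
grip_force: 31.4
```

```bash
python3 - <<'E'
from h import *
st(); c=cam('wrist'); save(c,'w6.png')
E
```

```text
t 26.82 rack [-5.6, -223.0, -1.0] rot [179.7, 0.1, -171.9] w 0.629 g 31.4 F [-0.9, 1.8, 7.4]
```

View pics/w6.png

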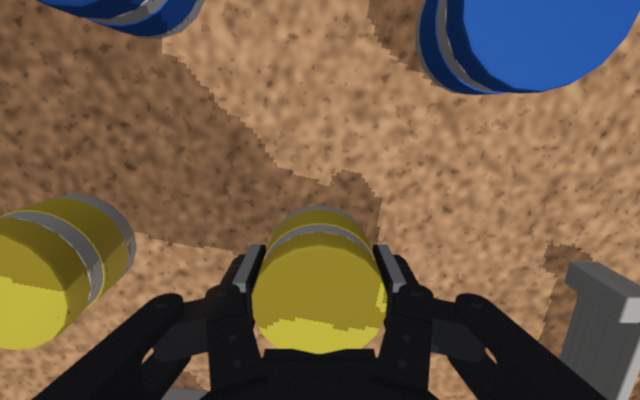

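The tub is gripped squarely at (320,300), opening 53 mm. Now I'll drag it to the mouth of the right lane.

>>> jog_arm(
  series=[
    [-1, [0.6, 0, 0], [0, 0, 0]],
    [-1, [0.8, 0.2, 0], [0, 0, 0]],
    [-1, [0.2, 0.7, 0], [0, 0, 0]],
    [-1, [0, 1, 0], [0, 0, 0]],
    [-1, [0, 1, 0], [0, 0, 0]],
    [-1, [0, 1, 0], [0, 0, 0]],
    [-1, [0, 1, 0], [0, 0, 0]],
    [-1, [0, 1, 0], [0, 0, 0]],
    [-1, [0, 1, 0], [0, 0, 0]],
    [-1, [0, 1, 0], [0, 0, 0]],
    [-1, [0, 1, 0], [0, 0, 0]],
    [-1, [0, 0.5, 0], [0, 0, 0]],
  ],
)

```text
time: 28.38
eef_pos: [500.5, 31.6, -1.0]
tool_rot: [179.7, -0.0, -171.9]
wrist_force: [-0.4, -2.9, 2.2]
width: 0.623
grip_force: 32.0
```

```bash
python3 - <<'E'
from h import *
st()
E
```

```text
t 28.38 rack [-37.8, -33.8, -1.0] rot [179.7, -0.0, -171.9] w 0.623 g 32.0 F [-0.4, -2.9, 2.2]
```

>>> jog_arm(
  series=[
    [-1, [-0.57, -0.05, 0], [0, 0, 0]],
    [-1, [-0.57, 0, 0], [0, 0, 0]],
    [0.5, [0, 0, 0], [0, 0, 0]],
    [0.5, [0, 0, 0], [0, 0, 0]],
    [0.5, [0, 0, -0.3], [0, 0, 0]],
    [0.5, [0, 0, -0.9], [0, 0, 0]],
    [0.5, [0, 0, -1], [0, 0, 0]],
    [0.5, [0, 0, -0.8], [0, 0, 0]],
    [-1, [0.82, 0, 0], [0, 0, 0]],
    [-1, [0.82, 0, 0], [0, 0, 0]],
    [-1, [0.82, 0, 0], [0, 0, 0]],
    [-1, [0.82, 0, 0], [0, 0, 0]],
  ],
)

```text
time: 29.88
eef_pos: [457.9, 23.3, 59.1]
tool_rot: [179.7, -0.0, -171.9]
wrist_force: [0.3, -0.9, -0.1]
width: -0.003
grip_force: 0.0
```

>>> jog_arm(
  series=[
    [-1, [0, 0, 0.9], [0, 0, 0]],
    [-1, [0, 0, 1], [0, 0, 0]],
    [-1, [0, 0, 1], [0, 0, 0]],
    [-1, [-0.5, 0, 0], [0, 0, 0]],
    [-1, [-0.9, 0, 0], [0, 0, 0]],
    [-1, [-0.9, 0, 0], [0, 0, 0]],
    [-1, [-0.9, 0, 0], [0, 0, 0]],
    [-1, [-0.9, 0, 0], [0, 0, 0]],
    [-1, [-0.9, 0, 0], [0, 0, 0]],
    [-1, [0, 0, 0], [0, 0, 0]],
    [-1, [0.8, 0, 0], [0, 0, 0]],
    [-1, [1, 0, 0], [0, 0, 0]],
  ],
)

```text
time: 31.38
eef_pos: [521.3, 32.6, 1.2]
tool_rot: [179.7, -0.0, -171.9]
wrist_force: [0.3, -0.7, -0.0]
width: -0.006
grip_force: 0.0
```

```bash
python3 - <<'E'
from h import *
st()
for n in ['side','top']:
    c=cam(n)
    for k,t in tubs(c,40,62,15): print(n,k,rk(t[2:4]))
c=cam('side'); save(c,'s7.png')
E
```

```text
t 31.38 rack [-17.1, -35.8, 1.2] rot [179.7, -0.0, -171.9] w -0.006 g 0.0 F [0.3, -0.7, -0.0]
side blue [ -32.8 -480.8]
side blue [-135.3 -290. ]
side blue [-112.1 -151.9]
side blue [219.7  37.2]
side yellow [ -13.7 -343.1]
side yellow [-156.7 -395. ]
side yellow [217.  -36.2]
side yellow [ 55.  -38.8]
top blue [218.9  32.2]
top blue [ -35.  -482.5]
top blue [-113.5 -154.7]
top blue [-136.8 -293.8]
top yellow [221.  -36.8]
top yellow [ -13.1 -346.2]
top yellow [-158.8 -395.7]
top yellow [-407.6  579.4]
```

View pics/s7.png

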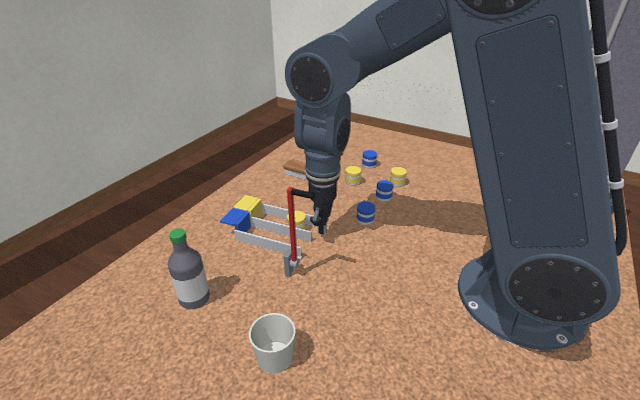

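Yellow tub 1 is in the right lane (side pixel 298,218, rack x≈56) and the bar is upright. Next is the nearest blue tub.

>>> jog_arm(
  series=[
    [-1, [0, 0, -1], [0, 0, 0]],
    [-1, [0, 0, -1], [0, 0, 0]],
    [0.9, [0, 0, -1], [0, 0, 0]],
    [0.9, [0.8, -0.98, 0], [0, 0, 0]],
    [0.9, [0.8, -0.98, 0], [0, 0, 0]],
    [0.9, [0.8, -0.98, 0], [0, 0, 0]],
    [0.9, [0.8, -0.98, 0], [0, 0, 0]],
    [0.9, [0.8, -0.98, 0], [0, 0, 0]],
    [0.9, [0.8, -0.98, 0], [0, 0, 0]],
    [0.9, [0, 0, 1], [0, 0, 0]],
    [0.9, [0, 0, 1], [0, 0, 0]],
    [0.9, [0, 0, 1], [0, 0, 0]],
  ],
)

```text
time: 33.02
eef_pos: [444.3, -97.5, 0.1]
tool_rot: [179.7, 0.0, -171.9]
wrist_force: [1.2, -0.2, 0.2]
width: 0.949
grip_force: 0.0
```

>>> jog_arm(
  series=[
    [-1, [0, 0, 0.05], [0, 0, 0]],
    [-1, [0, 0, 0], [0, 0, 0]],
    [-1, [0, 0, 0], [0, 0, 0]],
    [-1, [0, 0, 0], [0, 0, 0]],
    [-1, [0, 0, 0], [0, 0, 0]],
    [-1, [-0.2, 0.5, 0], [0, 0, 0]],
    [-1, [-0.36, 0.94, 0], [0, 0, 0]],
    [-1, [-0.36, 0.94, 0], [0, 0, 0]],
    [-1, [-0.36, 0.94, 0], [0, 0, 0]],
    [-1, [-0.36, 0.94, 0], [0, 0, 0]],
    [-1, [-0.36, 0.94, 0], [0, 0, 0]],
    [-1, [-0.36, 0.94, 0], [0, 0, 0]],
  ],
)

```text
time: 34.52
eef_pos: [472.9, 31.7, -0.1]
tool_rot: [179.7, -0.0, -171.9]
wrist_force: [-0.3, 0.5, -1.7]
width: 0.624
grip_force: 31.8
```

>>> jog_arm(
  series=[
    [-1, [-0.36, 0.94, 0], [0, 0, 0]],
    [-1, [-0.36, 0.94, 0], [0, 0, 0]],
    [-1, [-0.36, 0.94, 0], [0, 0, 0]],
    [-1, [-0.2, 0.45, 0], [0, 0, 0]],
    [-1, [0, 0, 0], [0, 0, 0]],
  ],
)

```text
time: 35.15
eef_pos: [488.9, 99.6, 0.1]
tool_rot: [179.7, -0.0, -171.9]
wrist_force: [-0.2, -0.9, -2.1]
width: 0.625
grip_force: 31.9
```

```bash
cat >> h.py <<'E'
def look(cams=('side','top'),mn=15):
    st()
    for n in cams:
        c=cam(n)
        print(n,[(k[0],rk(t[2:4]).astype(int).tolist(),int(t[4])) for k,t in tubs(c,40,62,mn) if rk(t[2:4])[0]<200 and t[3]<300])
E
python3 - <<'E'
from h import *
look(('side','top','wrist'))
E
```

```text
t 35.15 rack [-39.4, 35.1, 0.1] rot [179.7, -0.0, -171.9] w 0.625 g 31.9 F [-0.2, -0.9, -2.1]
side [('b', [-32, -479], 27), ('b', [-135, -291], 27), ('b', [-47, 38], 30), ('y', [-11, -342], 29), ('y', [-157, -396], 28), ('y', [55, -34], 25)]
top [('b', [-36, -481], 27), ('b', [-135, -293], 27), ('y', [60, -36], 27), ('y', [-13, -346], 27), ('y', [-158, -395], 27)]
wrist [('b', [-38, 34], 28)]
```

>>> jog_arm(
  series=[
    [-1, [-0.61, 0, 0], [0, 0, 0]],
    [-1, [-0.61, 0, 0], [0, 0, 0]],
    [0.5, [0, 0, 0], [0, 0, 0]],
    [0.5, [0, 0, 0], [0, 0, 0]],
    [0.5, [0, 0, -0.3], [0, 0, 0]],
    [0.5, [0, 0, -0.9], [0, 0, 0]],
    [0.5, [0, 0, -1], [0, 0, 0]],
    [0.5, [0, 0, -0.8], [0, 0, 0]],
    [-1, [0.82, 0, 0], [0, 0, 0]],
    [-1, [0.82, 0, 0], [0, 0, 0]],
    [-1, [0.82, 0, 0], [0, 0, 0]],
    [-1, [0.82, 0, 0], [0, 0, 0]],
  ],
)

```text
time: 36.8
eef_pos: [447.6, 93.2, 60.6]
tool_rot: [179.7, -0.0, -171.9]
wrist_force: [-0.1, -0.5, 0.6]
width: 0.002
grip_force: 0.0
```

>>> jog_arm(
  series=[
    [-1, [0, 0, 0.9], [0, 0, 0]],
    [-1, [0, 0, 1], [0, 0, 0]],
    [-1, [0, 0, 1], [0, 0, 0]],
    [-1, [-0.5, 0, 0], [0, 0, 0]],
    [-1, [-0.9, 0, 0], [0, 0, 0]],
    [-1, [-0.9, 0, 0], [0, 0, 0]],
    [-1, [-0.9, 0, 0], [0, 0, 0]],
    [-1, [-0.9, 0, 0], [0, 0, 0]],
    [-1, [-0.9, 0, 0], [0, 0, 0]],
    [-1, [0, 0, 0], [0, 0, 0]],
    [-1, [0.8, 0, 0], [0, 0, 0]],
    [-1, [1, 0, 0], [0, 0, 0]],
  ],
)

```text
time: 38.3
eef_pos: [510.9, 102.5, 2.6]
tool_rot: [179.7, -0.0, -171.9]
wrist_force: [-0.6, -0.4, -0.6]
width: -0.002
grip_force: 0.0
```

```bash
python3 - <<'E'
from h import *
look(('side','top'))
E
```

```text
t 38.3 rack [-17.3, 34.8, 2.6] rot [179.7, -0.0, -171.9] w -0.002 g 0.0 F [-0.6, -0.4, -0.6]
side [('b', [-34, -480], 27), ('b', [-135, -292], 27), ('b', [61, 37], 27), ('y', [-14, -346], 29), ('y', [-158, -394], 28), ('y', [59, -32], 26)]
top [('b', [-34, -482], 27), ('b', [-136, -293], 27), ('y', [60, -37], 27), ('y', [-13, -346], 27), ('y', [-157, -395], 27)]
```

>>> jog_arm(
  series=[
    [-1, [0, 0, -1], [0, 0, 0]],
    [-1, [0, 0, -1], [0, 0, 0]],
    [0.9, [0, 0, -1], [0, 0, 0]],
    [0.9, [0.35, -0.96, 0], [0, 0, 0]],
    [0.9, [0.35, -0.96, 0], [0, 0, 0]],
    [0.9, [0.35, -0.96, 0], [0, 0, 0]],
    [0.9, [0.35, -0.96, 0], [0, 0, 0]],
    [0.9, [0.35, -0.96, 0], [0, 0, 0]],
    [0.9, [0.35, -0.96, 0], [0, 0, 0]],
    [0.9, [0.35, -0.96, 0], [0, 0, 0]],
    [0.9, [0.35, -0.96, 0], [0, 0, 0]],
    [0.9, [0.35, -0.96, 0], [0, 0, 0]],
  ],
)

```text
time: 39.9
eef_pos: [472.6, -79.2, 60.7]
tool_rot: [179.7, -0.1, -171.9]
wrist_force: [1.3, 0.5, -0.7]
width: 0.953
grip_force: 0.0
```

>>> jog_arm(
  series=[
    [0.9, [0.35, -0.96, 0], [0, 0, 0]],
    [0.9, [0.35, -0.96, 0], [0, 0, 0]],
    [0.9, [0.35, -0.96, 0], [0, 0, 0]],
    [0.9, [0.35, -0.96, 0], [0, 0, 0]],
    [0.9, [0.35, -0.96, 0], [0, 0, 0]],
    [0.9, [0.35, -0.96, 0], [0, 0, 0]],
    [0.9, [0.35, -0.96, 0], [0, 0, 0]],
    [0.9, [0.35, -0.96, 0], [0, 0, 0]],
    [0.9, [0, 0, 0.1], [0, 0, 0]],
  ],
)

```text
time: 41.02
eef_pos: [438.7, -239.0, 58.0]
tool_rot: [179.7, -0.1, -172.0]
wrist_force: [0.0, 1.0, 0.4]
width: 0.951
grip_force: 0.0
```

```bash
python3 - <<'E'
from h import *
look(('wrist',),100)
E
```

```text
t 41.02 rack [-137.9, -292.6, 58.0] rot [179.7, -0.1, -172.0] w 0.951 g 0.0 F [0.0, 1.0, 0.4]
wrist [('b', [-135, -295], 27), ('b', [-38, -488], 26), ('y', [-157, -396], 27)]
```

>>> jog_arm(
  series=[
    [0.9, [-0.1, -0.05, 1], [0, 0, 0]],
    [0.9, [0, 0, 1], [0, 0, 0]],
    [0.9, [0, 0, 0.95], [0, 0, 0]],
    [-1, [0, 0, 0], [0, 0, 0]],
    [-1, [0, 0, 0], [0, 0, 0]],
    [-1, [0, 0, 0], [0, 0, 0]],
    [-1, [0, 0, 0], [0, 0, 0]],
    [-1, [0, 0, 0], [0, 0, 0]],
    [-1, [-0.15, 0.5, 0], [0, 0, 0]],
    [-1, [-0.28, 0.96, 0], [0, 0, 0]],
    [-1, [-0.28, 0.96, 0], [0, 0, 0]],
    [-1, [-0.28, 0.96, 0], [0, 0, 0]],
  ],
)

```text
time: 42.58
eef_pos: [452.0, -167.3, -0.1]
tool_rot: [179.7, -0.0, -171.9]
wrist_force: [0.5, -1.0, -0.7]
width: 0.624
grip_force: 32.0
```

>>> jog_arm(
  series=[
    [-1, [-0.28, 0.96, 0], [0, 0, 0]],
    [-1, [-0.28, 0.96, 0], [0, 0, 0]],
    [-1, [-0.28, 0.96, 0], [0, 0, 0]],
    [-1, [-0.28, 0.96, 0], [0, 0, 0]],
    [-1, [-0.28, 0.96, 0], [0, 0, 0]],
    [-1, [-0.28, 0.96, 0], [0, 0, 0]],
    [-1, [-0.28, 0.96, 0], [0, 0, 0]],
    [-1, [-0.28, 0.96, 0], [0, 0, 0]],
    [-1, [-0.28, 0.96, 0], [0, 0, 0]],
    [-1, [-0.28, 0.96, 0], [0, 0, 0]],
    [-1, [-0.28, 0.96, 0], [0, 0, 0]],
    [-1, [-0.28, 0.96, 0], [0, 0, 0]],
  ],
)

```text
time: 44.08
eef_pos: [485.5, 70.5, 0.8]
tool_rot: [179.7, -0.1, -171.9]
wrist_force: [0.0, 0.6, -2.0]
width: 0.625
grip_force: 31.8
```

>>> jog_arm(
  series=[
    [-1, [-0.28, 0.96, 0], [0, 0, 0]],
    [-1, [-0.15, 0.5, 0], [0, 0, 0]],
    [-1, [0, 0, 0], [0, 0, 0]],
  ],
)

```text
time: 44.45
eef_pos: [490.1, 99.8, 1.0]
tool_rot: [179.7, -0.1, -171.8]
wrist_force: [-0.9, 0.1, -0.7]
width: 0.624
grip_force: 31.9
```

```bash
python3 - <<'E'
from h import *
look(('side','top','wrist'))
E
```

```text
t 44.45 rack [-38.2, 35.2, 1.0] rot [179.7, -0.1, -171.8] w 0.624 g 31.9 F [-0.9, 0.1, -0.7]
side [('b', [-35, -481], 27), ('b', [62, 37], 26), ('b', [-48, 39], 30), ('y', [-13, -346], 29), ('y', [-156, -395], 28), ('y', [57, -34], 26)]
top [('b', [-35, -482], 27), ('y', [60, -36], 26), ('y', [-13, -346], 27), ('y', [-157, -395], 27)]
wrist [('b', [-37, 34], 29)]
```

>>> jog_arm(
  series=[
    [-1, [0, 0, 0.08], [0.075, 0, 0]],
    [-1, [-0.58, 0, 0], [0, 0, 0]],
    [-1, [-0.58, 0, 0], [0, 0, 0]],
    [0.5, [0, 0, 0], [0, 0, 0]],
    [0.5, [0, 0, 0], [0, 0, 0]],
    [0.5, [0, 0, -0.3], [0, 0, 0]],
    [0.5, [0, 0, -0.9], [0, 0, 0]],
    [0.5, [0, 0, -1], [0, 0, 0]],
    [0.5, [0, 0, -0.8], [0, 0, 0]],
    [-1, [0.82, 0, 0], [0, 0, 0]],
    [-1, [0.82, 0, 0], [0, 0, 0]],
    [-1, [0.82, 0, 0], [0, 0, 0]],
  ],
)

```text
time: 46.1
eef_pos: [464.0, 95.6, 59.9]
tool_rot: [-180.0, -0.0, -171.9]
wrist_force: [-0.1, 0.3, -0.3]
width: 0.113
grip_force: 0.0
```

>>> jog_arm(
  series=[
    [-1, [0.82, 0, 0], [0, 0, 0]],
    [-1, [0, 0, 0.9], [0, 0, 0]],
    [-1, [0, 0, 1], [0, 0, 0]],
    [-1, [0, 0, 1], [0, 0, 0]],
    [-1, [-0.5, 0, 0], [0, 0, 0]],
    [-1, [-0.9, 0, 0], [0, 0, 0]],
    [-1, [-0.9, 0, 0], [0, 0, 0]],
    [-1, [-0.9, 0, 0], [0, 0, 0]],
    [-1, [-0.9, 0, 0], [0, 0, 0]],
    [-1, [-0.9, 0, 0], [0, 0, 0]],
    [-1, [0, 0, 0], [0, 0, 0]],
    [-1, [0.8, 0, 0], [0, 0, 0]],
  ],
)

```text
time: 47.6
eef_pos: [532.1, 105.3, 2.0]
tool_rot: [-180.0, 0.0, -171.9]
wrist_force: [-0.5, 0.4, -0.4]
width: -0.001
grip_force: 0.0
```

```bash
python3 - <<'E'
from h import *
look(('side','top'))
E
```

```text
t 47.6 rack [4.1, 34.6, 2.0] rot [-180.0, 0.0, -171.9] w -0.001 g 0.0 F [-0.5, 0.4, -0.4]
side [('b', [-33, -478], 29), ('b', [91, 42], 51), ('y', [-13, -344], 29), ('y', [-158, -393], 27)]
top [('b', [-36, -482], 27), ('y', [60, -36], 27), ('y', [-14, -346], 27), ('y', [-157, -395], 27)]
```

>>> jog_arm(
  series=[
    [-1, [0, 0, -1], [0, 0, 0]],
    [-1, [0, 0, -1], [0, 0, 0]],
    [0.9, [0, 0, -1], [0, 0, 0]],
    [0.9, [0.04, -0.95, 0], [0, 0, 0]],
    [0.9, [0.04, -0.95, 0], [0, 0, 0]],
    [0.9, [0.04, -0.95, 0], [0, 0, 0]],
    [0.9, [0.04, -0.95, 0], [0, 0, 0]],
    [0.9, [0.04, -0.95, 0], [0, 0, 0]],
    [0.9, [0.04, -0.95, 0], [0, 0, 0]],
    [0.9, [0.04, -0.95, 0], [0, 0, 0]],
    [0.9, [0.04, -0.95, 0], [0, 0, 0]],
    [0.9, [0.04, -0.95, 0], [0, 0, 0]],
  ],
)

```text
time: 49.2
eef_pos: [548.7, -66.3, 61.5]
tool_rot: [-180.0, -0.0, -171.9]
wrist_force: [-0.7, -0.7, -0.4]
width: 0.951
grip_force: 0.0
```

>>> jog_arm(
  series=[
    [0.9, [0.04, -0.95, 0], [0, 0, 0]],
    [0.9, [0.04, -0.95, 0], [0, 0, 0]],
    [0.9, [0.04, -0.95, 0], [0, 0, 0]],
    [0.9, [0.04, -0.95, 0], [0, 0, 0]],
    [0.9, [0.04, -0.95, 0], [0, 0, 0]],
    [0.9, [0.04, -0.95, 0], [0, 0, 0]],
    [0.9, [0.04, -0.95, 0], [0, 0, 0]],
    [0.9, [0.04, -0.95, 0], [0, 0, 0]],
    [0.9, [0.04, -0.95, 0], [0, 0, 0]],
    [0.9, [0.04, -0.95, 0], [0, 0, 0]],
    [0.9, [0.04, -0.95, 0], [0, 0, 0]],
    [0.9, [0, 0, 0], [0, 0, 0]],
  ],
)

```text
time: 50.7
eef_pos: [569.3, -274.8, 61.4]
tool_rot: [-180.0, -0.0, -172.0]
wrist_force: [0.2, 0.8, -0.0]
width: 0.947
grip_force: 0.0
```

```bash
python3 - <<'E'
from h import *
look(('wrist',),100)
E
```

```text
t 50.7 rack [-13.9, -346.9, 61.4] rot [-180.0, -0.0, -172.0] w 0.947 g 0.0 F [0.2, 0.8, -0.0]
wrist [('b', [-34, -483], 27), ('y', [-137, -395], 17), ('y', [-12, -347], 27)]
```

>>> jog_arm(
  series=[
    [0.9, [-0.05, 0, 1], [0, 0, 0]],
    [0.9, [0, 0, 1], [0, 0, 0]],
    [0.9, [0, 0, 1], [0, 0, 0]],
    [-1, [0, 0, 0.1], [0, 0, 0]],
    [-1, [0, 0, 0], [0, 0, 0]],
    [-1, [0, 0, 0], [0, 0, 0]],
    [-1, [0, 0, 0], [0, 0, 0]],
    [-1, [0, 0, 0], [0, 0, 0]],
    [-1, [0.1, 0.5, 0], [0, 0, 0]],
    [-1, [0.08, 0.97, 0], [0, 0, 0]],
    [-1, [0.08, 0.97, 0], [0, 0, 0]],
    [-1, [0.08, 0.97, 0], [0, 0, 0]],
  ],
)

```text
time: 52.25
eef_pos: [553.7, -205.4, -0.2]
tool_rot: [-180.0, -0.0, -171.9]
wrist_force: [1.4, -2.4, 3.5]
width: 0.626
grip_force: 32.1
```

>>> jog_arm(
  series=[
    [-1, [0.08, 0.97, 0], [0, 0, 0]],
    [-1, [0.08, 0.97, 0], [0, 0, 0]],
    [-1, [0.08, 0.97, 0], [0, 0, 0]],
    [-1, [0.08, 0.97, 0], [0, 0, 0]],
    [-1, [0.08, 0.97, 0], [0, 0, 0]],
    [-1, [0.08, 0.97, 0], [0, 0, 0]],
    [-1, [0.08, 0.97, 0], [0, 0, 0]],
    [-1, [0.08, 0.97, 0], [0, 0, 0]],
    [-1, [0.08, 0.97, 0], [0, 0, 0]],
    [-1, [0.08, 0.97, 0], [0, 0, 0]],
    [-1, [0.08, 0.97, 0], [0, 0, 0]],
    [-1, [0.08, 0.97, 0], [0, 0, 0]],
  ],
)

```text
time: 53.75
eef_pos: [501.8, 22.2, -0.2]
tool_rot: [-180.0, -0.0, -171.9]
wrist_force: [1.6, -4.4, 6.5]
width: 0.623
grip_force: 32.5
```

>>> jog_arm(
  series=[
    [-1, [0.1, 0.5, 0], [0, 0, 0]],
    [-1, [0, 0, 0], [0, 0, 0]],
  ],
)

```text
time: 54.0
eef_pos: [498.2, 32.7, -0.3]
tool_rot: [179.9, -0.0, -171.8]
wrist_force: [-1.3, 5.6, 10.2]
width: 0.622
grip_force: 32.9
```

```bash
python3 - <<'E'
from h import *
look(('side','top','wrist'))
E
```

```text
t 54.0 rack [-39.9, -32.4, -0.3] rot [179.9, -0.0, -171.8] w 0.622 g 32.9 F [-1.3, 5.6, 10.2]
side [('b', [-33, -479], 28), ('b', [91, 39], 51), ('y', [-157, -395], 29), ('y', [55, -37], 27), ('y', [-49, -31], 24)]
top [('b', [114, 34], 26), ('b', [-36, -482], 27), ('y', [-158, -396], 27)]
wrist [('y', [-38, -33], 28)]
```

>>> jog_arm(
  series=[
    [-1, [-0.6, -0.13, 0], [0, 0, 0]],
    [-1, [-0.63, 0, 0], [0, 0, 0]],
    [0.5, [0, 0, 0], [0, 0, 0]],
    [0.5, [0, 0, 0], [0, 0, 0]],
    [0.5, [0, 0, -0.3], [0, 0, 0]],
    [0.5, [0, 0, -0.9], [0, 0, 0]],
    [0.5, [0, 0, -1], [0, 0, 0]],
    [0.5, [0, 0, -0.8], [0, 0, 0]],
    [-1, [0.82, 0, 0], [0, 0, 0]],
    [-1, [0.82, 0, 0], [0, 0, 0]],
    [-1, [0.82, 0, 0], [0, 0, 0]],
    [-1, [0.82, 0, 0], [0, 0, 0]],
  ],
)

```text
time: 55.65
eef_pos: [457.7, 22.5, 59.8]
tool_rot: [-180.0, -0.0, -171.9]
wrist_force: [0.9, 0.1, 0.5]
width: 0.001
grip_force: 0.0
```

>>> jog_arm(
  series=[
    [-1, [0, 0, 0.9], [0, 0, 0]],
    [-1, [0, 0, 1], [0, 0, 0]],
    [-1, [0, 0, 1], [0, 0, 0]],
    [-1, [-0.5, 0, 0], [0, 0, 0]],
    [-1, [-0.9, 0, 0], [0, 0, 0]],
    [-1, [-0.9, 0, 0], [0, 0, 0]],
    [-1, [-0.9, 0, 0], [0, 0, 0]],
    [-1, [-0.9, 0, 0], [0, 0, 0]],
    [-1, [-0.9, 0, 0], [0, 0, 0]],
    [-1, [0, 0, 0], [0, 0, 0]],
    [-1, [0.8, 0, 0], [0, 0, 0]],
    [-1, [1, 0, 0], [0, 0, 0]],
  ],
)

```text
time: 57.15
eef_pos: [521.3, 31.5, 2.0]
tool_rot: [-180.0, -0.0, -171.9]
wrist_force: [0.8, -0.2, -0.4]
width: -0.001
grip_force: 0.0
```

```bash
python3 - <<'E'
from h import *
look(('side','top'))
E
```

```text
t 57.15 rack [-17.3, -36.9, 2.0] rot [-180.0, -0.0, -171.9] w -0.001 g 0.0 F [0.8, -0.2, -0.4]
side [('b', [-32, -479], 27), ('b', [92, 42], 52), ('y', [-156, -394], 29), ('y', [108, -30], 35), ('y', [54, -36], 27)]
top [('b', [-35, -482], 27), ('y', [126, -36], 24), ('y', [-157, -395], 28)]
```

>>> jog_arm(
  series=[
    [-1, [0, 0, -1], [0, 0, 0]],
    [-1, [0, 0, -1], [0, 0, 0]],
    [0.9, [0, 0, -1], [0, 0, 0]],
    [0.9, [0.39, -0.99, 0], [0, 0, 0]],
    [0.9, [0.39, -0.99, 0], [0, 0, 0]],
    [0.9, [0.39, -0.99, 0], [0, 0, 0]],
    [0.9, [0.39, -0.99, 0], [0, 0, 0]],
    [0.9, [0.39, -0.99, 0], [0, 0, 0]],
    [0.9, [0.39, -0.99, 0], [0, 0, 0]],
    [0.9, [0.39, -0.99, 0], [0, 0, 0]],
    [0.9, [0.39, -0.99, 0], [0, 0, 0]],
    [0.9, [0.39, -0.99, 0], [0, 0, 0]],
  ],
)

```text
time: 58.75
eef_pos: [477.7, -155.6, 62.2]
tool_rot: [-180.0, 0.0, -171.9]
wrist_force: [0.6, 0.1, -0.4]
width: 0.949
grip_force: 0.0
```

>>> jog_arm(
  series=[
    [0.9, [0.39, -0.99, 0], [0, 0, 0]],
    [0.9, [0.39, -0.99, 0], [0, 0, 0]],
    [0.9, [0.39, -0.99, 0], [0, 0, 0]],
    [0.9, [0.39, -0.99, 0], [0, 0, 0]],
    [0.9, [0.39, -0.99, 0], [0, 0, 0]],
    [0.9, [0.39, -0.99, 0], [0, 0, 0]],
    [0.9, [0.39, -0.99, 0], [0, 0, 0]],
    [0.9, [0.39, -0.99, 0], [0, 0, 0]],
    [0.9, [0.39, -0.99, 0], [0, 0, 0]],
    [0.9, [0, 0, 0], [0, 0, 0]],
  ],
)

```text
time: 60.0
eef_pos: [432.8, -342.5, 61.7]
tool_rot: [-180.0, -0.0, -172.0]
wrist_force: [-0.4, 0.7, -0.9]
width: 0.95
grip_force: 0.0
```

```bash
python3 - <<'E'
from h import *
look(('wrist','top'),100)
E
```

```text
t 60.0 rack [-158.8, -394.2, 61.7] rot [-180.0, -0.0, -172.0] w 0.95 g 0.0 F [-0.4, 0.7, -0.9]
wrist [('b', [-45, -504], 11), ('y', [-158, -397], 27)]
top [('b', [87, 35], 52), ('b', [-35, -482], 26), ('y', [87, -36], 53)]
```

>>> jog_arm(
  series=[
    [0.9, [0, -0.1, 1], [0, 0, 0]],
    [0.9, [0, 0, 1], [0, 0, 0]],
    [0.9, [0, 0, 1], [0, 0, 0]],
    [-1, [0, 0, 0.1], [0, 0, 0]],
    [-1, [0, 0, 0], [0, 0, 0]],
    [-1, [0, 0, 0], [0, 0, 0]],
    [-1, [0, 0, 0], [0, 0, 0]],
    [-1, [0, 0, 0], [0, 0, 0]],
    [-1, [-0.16, 0.5, 0], [0, 0, 0]],
    [-1, [-0.31, 0.95, 0], [0, 0, 0]],
    [-1, [-0.31, 0.95, 0], [0, 0, 0]],
    [-1, [-0.31, 0.95, 0], [0, 0, 0]],
  ],
)

```text
time: 61.6
eef_pos: [445.9, -272.2, -0.1]
tool_rot: [-180.0, -0.0, -171.9]
wrist_force: [-0.5, -4.7, 5.8]
width: 0.627
grip_force: 32.1
```

>>> jog_arm(
  series=[
    [-1, [-0.31, 0.95, 0], [0, 0, 0]],
    [-1, [-0.31, 0.95, 0], [0, 0, 0]],
    [-1, [-0.31, 0.95, 0], [0, 0, 0]],
    [-1, [-0.31, 0.95, 0], [0, 0, 0]],
    [-1, [-0.31, 0.95, 0], [0, 0, 0]],
    [-1, [-0.31, 0.95, 0], [0, 0, 0]],
    [-1, [-0.31, 0.95, 0], [0, 0, 0]],
    [-1, [-0.31, 0.95, 0], [0, 0, 0]],
    [-1, [-0.31, 0.95, 0], [0, 0, 0]],
    [-1, [-0.31, 0.95, 0], [0, 0, 0]],
    [-1, [-0.31, 0.95, 0], [0, 0, 0]],
    [-1, [-0.31, 0.95, 0], [0, 0, 0]],
  ],
)

```text
time: 63.1
eef_pos: [486.9, -36.1, -0.1]
tool_rot: [-179.9, -0.0, -171.9]
wrist_force: [-1.5, -5.7, 8.2]
width: 0.625
grip_force: 32.6
```

>>> jog_arm(
  series=[
    [-1, [-0.31, 0.95, 0], [0, 0, 0]],
    [-1, [-0.31, 0.95, 0], [0, 0, 0]],
    [-1, [-0.31, 0.95, 0], [0, 0, 0]],
    [-1, [-0.16, 0.5, 0], [0, 0, 0]],
    [-1, [0, 0, 0], [0, 0, 0]],
  ],
)

```text
time: 63.72
eef_pos: [499.0, 34.2, -0.1]
tool_rot: [179.9, 0.0, -171.8]
wrist_force: [0.8, 5.7, 8.8]
width: 0.62
grip_force: 32.6
```

```bash
python3 - <<'E'
from h import *
look(('side','top','wrist'))
E
```

```text
t 63.73 rack [-38.9, -31.0, -0.1] rot [179.9, 0.0, -171.8] w 0.62 g 32.6 F [0.8, 5.7, 8.8]
side [('b', [-32, -481], 28), ('b', [92, 42], 50), ('y', [106, -30], 36), ('y', [58, -35], 26), ('y', [-48, -26], 30)]
top [('b', [115, 34], 27), ('b', [-35, -482], 27), ('y', [115, -35], 27)]
wrist [('y', [-37, -31], 29)]
```

>>> jog_arm(
  series=[
    [-1, [-0.6, -0.2, 0], [0, 0, 0]],
    [-1, [-0.62, 0, 0], [0, 0, 0]],
    [0.5, [0, 0, 0], [0, 0, 0]],
    [0.5, [0, 0, 0], [0, 0, 0]],
    [0.5, [0, 0, -0.3], [0, 0, 0]],
    [0.5, [0, 0, -0.9], [0, 0, 0]],
    [0.5, [0, 0, -1], [0, 0, 0]],
    [0.5, [0, 0, -0.8], [0, 0, 0]],
    [-1, [0.82, 0, 0], [0, 0, 0]],
    [-1, [0.82, 0, 0], [0, 0, 0]],
    [-1, [0.82, 0, 0], [0, 0, 0]],
    [-1, [0.82, 0, 0], [0, 0, 0]],
  ],
)

```text
time: 65.38
eef_pos: [458.2, 22.2, 59.9]
tool_rot: [-180.0, -0.0, -171.9]
wrist_force: [0.8, 0.0, -0.0]
width: 0.002
grip_force: 0.0
```

>>> jog_arm(
  series=[
    [-1, [0, 0, 0.9], [0, 0, 0]],
    [-1, [0, 0, 1], [0, 0, 0]],
    [-1, [0, 0, 1], [0, 0, 0]],
    [-1, [-0.5, 0, 0], [0, 0, 0]],
    [-1, [-0.8, 0, 0], [0, 0, 0]],
    [-1, [-0.8, 0, 0], [0, 0, 0]],
    [-1, [-0.8, 0, 0], [0, 0, 0]],
    [-1, [-0.8, 0, 0], [0, 0, 0]],
    [-1, [-0.8, 0, 0], [0, 0, 0]],
    [-1, [0, 0, 0], [0, 0, 0]],
    [-1, [0.8, 0, 0], [0, 0, 0]],
    [-1, [1, 0, 0], [0, 0, 0]],
  ],
)

```text
time: 66.88
eef_pos: [512.0, 29.7, 2.0]
tool_rot: [-180.0, -0.0, -171.9]
wrist_force: [0.0, -1.0, 0.7]
width: -0.004
grip_force: 0.0
```

```bash
python3 - <<'E'
from h import *
look(('side','top','wrist'))
E
```

```text
t 66.88 rack [-26.7, -37.3, 2.0] rot [-180.0, -0.0, -171.9] w -0.004 g 0.0 F [0.0, -1.0, 0.7]
side [('b', [-32, -476], 28), ('b', [91, 39], 51), ('y', [165, -33], 86), ('y', [48, -34], 27)]
top [('b', [114, 34], 26), ('b', [-34, -482], 27), ('y', [144, -40], 40)]
wrist []
```

>>> jog_arm(
  series=[
    [-1, [0, 0, -1], [0, 0, 0]],
    [-1, [0, 0, -1], [0, 0, 0]],
    [0.9, [0, 0, -1], [0, 0, 0]],
    [0.9, [0.02, -0.97, 0], [0, 0, 0]],
    [0.9, [0.02, -0.97, 0], [0, 0, 0]],
    [0.9, [0.02, -0.97, 0], [0, 0, 0]],
    [0.9, [0.02, -0.97, 0], [0, 0, 0]],
    [0.9, [0.02, -0.97, 0], [0, 0, 0]],
    [0.9, [0.02, -0.97, 0], [0, 0, 0]],
    [0.9, [0.02, -0.97, 0], [0, 0, 0]],
    [0.9, [0.02, -0.97, 0], [0, 0, 0]],
    [0.9, [0.02, -0.97, 0], [0, 0, 0]],
  ],
)

```text
time: 68.53
eef_pos: [533.6, -144.9, 61.5]
tool_rot: [-180.0, -0.0, -171.9]
wrist_force: [0.0, 0.6, 0.0]
width: 0.952
grip_force: 0.0
```

>>> jog_arm(
  series=[
    [0.9, [0.02, -0.97, 0], [0, 0, 0]],
    [0.9, [0.02, -0.97, 0], [0, 0, 0]],
    [0.9, [0.02, -0.97, 0], [0, 0, 0]],
    [0.9, [0.02, -0.97, 0], [0, 0, 0]],
    [0.9, [0.02, -0.97, 0], [0, 0, 0]],
    [0.9, [0.02, -0.97, 0], [0, 0, 0]],
    [0.9, [0.02, -0.97, 0], [0, 0, 0]],
    [0.9, [0.02, -0.97, 0], [0, 0, 0]],
    [0.9, [0.02, -0.97, 0], [0, 0, 0]],
    [0.9, [0.02, -0.97, 0], [0, 0, 0]],
    [0.9, [0.02, -0.97, 0], [0, 0, 0]],
    [0.9, [0.02, -0.97, 0], [0, 0, 0]],
  ],
)

```text
time: 70.03
eef_pos: [561.5, -376.0, 61.5]
tool_rot: [-180.0, -0.0, -171.9]
wrist_force: [-0.5, 1.3, 0.5]
width: 0.952
grip_force: 0.0
```

>>> jog_arm(
  series=[
    [0.9, [0.02, -0.97, 0], [0, 0, 0]],
    [0.9, [0.02, -0.97, 0], [0, 0, 0]],
    [0.9, [0, 0, 0], [0, 0, 0]],
  ],
)

```text
time: 70.4
eef_pos: [565.9, -414.9, 61.1]
tool_rot: [-180.0, -0.0, -172.0]
wrist_force: [0.6, -0.1, 0.1]
width: 0.947
grip_force: 0.0
```

```bash
python3 - <<'E'
from h import *
look(('wrist','top'),60)
E
```

```text
t 70.4 rack [-37.5, -485.0, 61.1] rot [-180.0, -0.0, -172.0] w 0.947 g 0.0 F [0.6, -0.1, 0.1]
wrist [('b', [-34, -484], 27)]
top [('b', [86, 33], 52), ('y', [104, -33], 80)]
```

>>> jog_arm(
  series=[
    [0.9, [-0.13, 0.05, 1], [0, 0, 0]],
    [0.9, [0, 0, 1], [0, 0, 0]],
    [0.9, [0, 0, 1], [0, 0, 0]],
    [-1, [0, 0, 0.08], [0, 0, 0]],
    [-1, [0, 0, 0], [0, 0, 0]],
    [-1, [0, 0, 0], [0, 0, 0]],
    [-1, [0, 0, 0], [0, 0, 0]],
    [-1, [0, 0, 0], [0, 0, 0]],
    [-1, [0.1, 0.5, 0], [0, 0, 0]],
    [-1, [0.1, 0.96, 0], [0, 0, 0]],
    [-1, [0.1, 0.96, 0], [0, 0, 0]],
    [-1, [0.1, 0.96, 0], [0, 0, 0]],
  ],
)

```text
time: 72.0
eef_pos: [551.0, -345.3, 0.3]
tool_rot: [-180.0, -0.0, -171.9]
wrist_force: [0.6, -2.4, 2.2]
width: 0.623
grip_force: 32.4
```

>>> jog_arm(
  series=[
    [-1, [0, 0.96, 0], [0, 0, 0]],
    [-1, [0, 0.96, 0], [0, 0, 0]],
    [-1, [0, 0.96, 0], [0, 0, 0]],
    [-1, [0, 0.96, 0], [0, 0, 0]],
    [-1, [0, 0.96, 0], [0, 0, 0]],
    [-1, [0, 0.96, 0], [0, 0, 0]],
    [-1, [0, 0.96, 0], [0, 0, 0]],
    [-1, [0, 0.96, 0], [0, 0, 0]],
    [-1, [0, 0.96, 0], [0, 0, 0]],
    [-1, [0, 0.96, 0], [0, 0, 0]],
    [-1, [0, 0.96, 0], [0, 0, 0]],
    [-1, [0, 0.96, 0], [0, 0, 0]],
  ],
)

```text
time: 73.5
eef_pos: [518.7, -117.2, 0.3]
tool_rot: [-179.9, 0.0, -171.9]
wrist_force: [1.5, -4.5, 7.0]
width: 0.624
grip_force: 32.6
```

```bash
python3 - <<'E'
from h import *
look(('wrist',))
E
```

```text
t 73.5 rack [-41.2, -183.7, 0.3] rot [-179.9, 0.0, -171.9] w 0.624 g 32.6 F [1.5, -4.5, 7.0]
wrist [('b', [-39, -183], 28)]
```

>>> jog_arm(
  series=[
    [-1, [0, 0.96, 0], [0, 0, 0]],
    [-1, [0, 0.96, 0], [0, 0, 0]],
    [-1, [0, 0.96, 0], [0, 0, 0]],
    [-1, [0, 0.96, 0], [0, 0, 0]],
    [-1, [0, 0.96, 0], [0, 0, 0]],
    [-1, [0, 0.96, 0], [0, 0, 0]],
    [-1, [0, 0.96, 0], [0, 0, 0]],
    [-1, [0, 0.96, 0], [0, 0, 0]],
    [-1, [0, 0.96, 0], [0, 0, 0]],
    [-1, [0, 0.96, 0], [0, 0, 0]],
    [-1, [0, 0.9, 0], [0, 0, 0]],
    [-1, [0, 0.3, 0], [0, 0, 0]],
  ],
)

```text
time: 75.05
eef_pos: [488.0, 96.7, 0.3]
tool_rot: [-179.9, -0.0, -171.9]
wrist_force: [2.0, -6.8, 10.5]
width: 0.626
grip_force: 33.0
```

```bash
python3 - <<'E'
from h import *
look(('wrist','side'))
E
```

```text
t 75.05 rack [-40.8, 32.4, 0.3] rot [-179.9, -0.0, -171.9] w 0.626 g 33.0 F [2.0, -6.8, 10.5]
wrist [('b', [-38, 32], 28)]
side [('b', [91, 39], 50), ('b', [-48, 37], 31), ('y', [167, -36], 86), ('y', [49, -34], 27)]
```

Now forward 26 mm, then the push, with the last blue at about x=48.

>>> jog_arm(
  series=[
    [-1, [-0.65, 0.08, 0], [0, 0, 0]],
    [-1, [-0.65, 0, 0], [0, 0, 0]],
    [0.5, [0, 0, 0], [0, 0, 0]],
    [0.5, [0, 0, 0], [0, 0, 0]],
    [0.5, [0, 0, -0.3], [0, 0, 0]],
    [0.5, [0, 0, -0.9], [0, 0, 0]],
    [0.5, [0, 0, -1], [0, 0, 0]],
    [0.5, [0, 0, -0.8], [0, 0, 0]],
    [-1, [0.82, 0, 0], [0, 0, 0]],
    [-1, [0.82, 0, 0], [0, 0, 0]],
    [-1, [0.82, 0, 0], [0, 0, 0]],
    [-1, [0.82, 0, 0], [0, 0, 0]],
  ],
)

```text
time: 76.65
eef_pos: [448.0, 91.8, 60.2]
tool_rot: [-180.0, -0.0, -171.9]
wrist_force: [1.4, -0.5, -0.1]
width: -0.002
grip_force: 0.0
```

>>> jog_arm(
  series=[
    [-1, [0, 0, 0.9], [0, 0, 0]],
    [-1, [0, 0, 1], [0, 0, 0]],
    [-1, [0, 0, 1], [0, 0, 0]],
    [-1, [-0.5, 0, 0], [0, 0, 0]],
    [-1, [-0.8, 0, 0], [0, 0, 0]],
    [-1, [-0.8, 0, 0], [0, 0, 0]],
    [-1, [-0.8, 0, 0], [0, 0, 0]],
    [-1, [-0.8, 0, 0], [0, 0, 0]],
    [-1, [-0.8, 0, 0], [0, 0, 0]],
    [-1, [0, 0, 0], [0, 0, 0]],
    [-1, [0.8, 0, 0], [0, 0, 0]],
    [-1, [1, 0, 0], [0, 0, 0]],
  ],
)

```text
time: 78.15
eef_pos: [501.9, 99.4, 2.4]
tool_rot: [-180.0, -0.0, -171.9]
wrist_force: [-0.4, -0.3, -0.2]
width: -0.001
grip_force: 0.0
```

>>> jog_arm(
  series=[
    [-1, [1, 0, 0], [0, 0, 0]],
    [-1, [1, 0, 0], [0, 0, 0]],
    [-1, [1, 0, 0], [0, 0, 0]],
    [-1, [1, 0, 0], [0, 0, 0]],
    [-1, [0, 0, -1], [0, 0, 0]],
    [-1, [0, 0, -1], [0, 0, 0]],
    [-1, [0, 0, -1], [0, 0, 0]],
    [-1, [0, 0, -1], [0, 0, 0]],
    [-1, [0, 0, 0], [0, 0, 0]],
  ],
)

```text
time: 79.28
eef_pos: [423.9, 88.4, 83.5]
tool_rot: [180.0, 0.1, -171.9]
wrist_force: [-0.6, 0.3, 0.2]
width: -0.0
grip_force: 0.0
```

```bash
python3 - <<'E'
from h import *
look(('wrist','top','side')); c=cam('wrist'); save(c,'w9.png')
c=cam('side'); print([(rk(w(c,d['location'])),d['p']) for d in place_of('side','bar_grip')])
E
```

```text
t 79.28 rack [-105.3, 33.4, 83.5] rot [180.0, 0.1, -171.9] w -0.0 g 0.0 F [-0.6, 0.3, 0.2]
wrist []
top [('b', [104, 31], 81), ('y', [104, -33], 80)]
side [('b', [144, 41], 106), ('b', [32, 28], 18), ('y', [165, -35], 87), ('y', [49, -33], 28)]
[(array([-45.1, 140.1, 264.1]), 0.7), (array([107.3,  37.4,  26.7]), 0.49)]
```

View pics/w9.png

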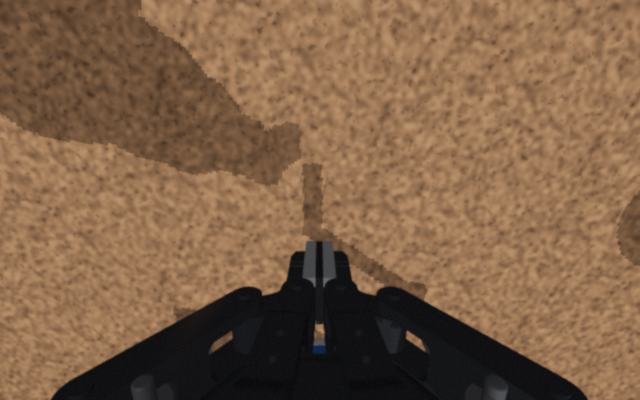

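The wrist view shows only the worktop. The top-view fits put both files at x≈23–185, inside the lanes. Now I'll fetch the handle from above.

>>> jog_arm(
  series=[
    [0.3, [0, 0, -1], [0, 0, 0]],
    [0.3, [0, 0, -1], [0, 0, 0]],
    [0.3, [0, 0, -1], [0, 0, 0]],
    [0.3, [0, 0, -1], [0, 0, 0]],
    [0.3, [0, 0, -1], [0, 0, 0]],
    [0.3, [0, 0, -1], [0, 0, 0]],
    [0.3, [0, 0, -1], [0, 0, 0]],
    [0.3, [0, 0, -1], [0, 0, 0]],
    [0.3, [0, 0, -1], [0, 0, 0]],
    [0.3, [0, 0, -1], [0, 0, 0]],
    [0.3, [0, 0, -0.5], [0, 0, 0]],
  ],
)

```text
time: 80.95
eef_pos: [423.4, 88.3, 292.3]
tool_rot: [-180.0, -0.0, -171.9]
wrist_force: [0.1, -0.1, -0.4]
width: 0.645
grip_force: 0.0
```

>>> jog_arm(
  series=[
    [0.3, [-0.49, 0.87, 0], [0, 0, 0]],
    [0.3, [-0.49, 0.87, 0], [0, 0, 0]],
    [0.3, [-0.49, 0.87, 0], [0, 0, 0]],
    [0.3, [-0.49, 0.87, 0], [0, 0, 0]],
    [0.3, [-0.49, 0.87, 0], [0, 0, 0]],
    [0.3, [-0.49, 0.87, 0], [0, 0, 0]],
    [0.3, [0, 0, 0], [0, 0, 0]],
  ],
)

```text
time: 81.82
eef_pos: [467.1, 201.2, 291.4]
tool_rot: [-180.0, -0.1, -171.8]
wrist_force: [0.2, 0.2, 0.0]
width: 0.651
grip_force: 0.0
```

```bash
python3 - <<'E'
from h import *
st()
for n in ['side','wrist']:
    c=cam(n); print([(rk(w(c,d['location'])),d['p']) for d in place_of(n,'bar_grip')])
A=np.linspace(1.585,0.0,25); y=135-215*np.cos(A); z=45+215*np.sin(A)
print(np.c_[np.diff(y)/20,-np.diff(z)/20].round(2).tolist())
E
```

```text
t 81.83 rack [-46.3, 138.8, 291.4] rot [-180.0, -0.1, -171.8] w 0.651 g 0.0 F [0.2, 0.2, 0.0]
[(array([-44.2, 139. , 259.9]), 0.61)]
[(array([-39.3, 134.6, 260.5]), 0.96)]
[[-0.71, 0.01], [-0.71, 0.06], [-0.7, 0.11], [-0.69, 0.15], [-0.68, 0.2], [-0.67, 0.24], [-0.65, 0.29], [-0.63, 0.33], [-0.61, 0.37], [-0.58, 0.41], [-0.55, 0.45], [-0.52, 0.48], [-0.49, 0.51], [-0.45, 0.55], [-0.42, 0.57], [-0.38, 0.6], [-0.34, 0.62], [-0.3, 0.65], [-0.25, 0.66], [-0.21, 0.68], [-0.16, 0.69], [-0.12, 0.7], [-0.07, 0.71], [-0.02, 0.71]]
```

>>> jog_arm(
  series=[
    [0.3, [0, 0, 1], [0, 0, 0]],
    [0.3, [0, 0, 1], [0, 0, 0]],
    [0.3, [0, 0, 1], [0, 0, 0]],
    [0.3, [0, 0, 0.2], [0, 0, 0]],
    [-1, [0, 0, 0], [0, 0, 0]],
    [-1, [0, 0, 0], [0, 0, 0]],
    [-1, [0, 0, 0], [0, 0, 0]],
    [-1, [0, 0, 0], [0, 0, 0]],
    [-1, [0, 0, 0], [0, 0, 0]],
    [-1, [0, 0, 0], [0, 0, 0]],
    [-1, [0, 0, 0], [0, 0, 0]],
  ],
  grip_force=30,
)

```text
time: 83.4
eef_pos: [467.1, 200.0, 228.7]
tool_rot: [180.0, 0.0, -171.9]
wrist_force: [-1.0, -0.3, 5.8]
width: 0.152
grip_force: 29.2
```

>>> jog_arm(
  series=[
    [-1, [0, -0.71, 0.01], [0, 0, 0]],
    [-1, [0, -0.71, 0.06], [0, 0, 0]],
    [-1, [0, -0.7, 0.11], [0, 0, 0]],
    [-1, [0, -0.69, 0.15], [0, 0, 0]],
    [-1, [0, -0.68, 0.2], [0, 0, 0]],
    [-1, [0, -0.67, 0.24], [0, 0, 0]],
    [-1, [0, -0.65, 0.29], [0, 0, 0]],
    [-1, [0, -0.63, 0.33], [0, 0, 0]],
    [-1, [0, -0.61, 0.37], [0, 0, 0]],
    [-1, [0, -0.58, 0.41], [0, 0, 0]],
    [-1, [0, -0.55, 0.45], [0, 0, 0]],
    [-1, [0, -0.52, 0.48], [0, 0, 0]],
  ],
)

```text
time: 84.9
eef_pos: [488.4, 46.8, 165.2]
tool_rot: [180.0, -0.1, -171.9]
wrist_force: [5.2, 4.4, -0.6]
width: 0.149
grip_force: 30.6
```

```bash
python3 - <<'E'
from h import *
st(); c=cam('side'); print([(rk(w(c,d['location'])),d['p']) for d in place_of('side','bar_grip')])
E
```

```text
t 84.9 rack [-47.6, -17.0, 165.2] rot [180.0, -0.1, -171.9] w 0.149 g 30.6 F [5.2, 4.4, -0.6]
[(array([-46.3, -14.4, 199.2]), 0.84), (array([158.1,  34.9,  26.2]), 0.46)]
```

>>> jog_arm(
  series=[
    [-1, [0, -0.49, 0.51], [0, 0, 0]],
    [-1, [0, -0.45, 0.55], [0, 0, 0]],
    [-1, [0, -0.42, 0.57], [0, 0, 0]],
    [-1, [0, -0.38, 0.6], [0, 0, 0]],
    [-1, [0, -0.34, 0.62], [0, 0, 0]],
    [-1, [0, -0.3, 0.65], [0, 0, 0]],
    [-1, [0, -0.25, 0.66], [0, 0, 0]],
    [-1, [0, -0.21, 0.68], [0, 0, 0]],
    [-1, [0, -0.16, 0.69], [0, 0, 0]],
    [-1, [0, -0.12, 0.7], [0, 0, 0]],
    [-1, [0, -0.07, 0.71], [0, 0, 0]],
    [-1, [0, -0.02, 0.71], [0, 0, 0]],
  ],
)

```text
time: 86.5
eef_pos: [497.4, -16.8, 12.0]
tool_rot: [-179.9, -0.0, -171.9]
wrist_force: [1.3, -6.2, 2.8]
width: 0.15
grip_force: 32.5
```

```bash
python3 - <<'E'
from h import *
st(); c=cam('side'); print([(rk(w(c,d['location'])),d['p']) for d in place_of('side','bar_grip')])
q=red(c);q=q[q[:,2]<300]; r=np.array([rk(p) for p in q]); print(np.polyfit(r[:,1],r[:,2],1))
E
```

```text
t 86.5 rack [-47.9, -81.3, 12.0] rot [-179.9, -0.0, -171.9] w 0.15 g 32.5 F [1.3, -6.2, 2.8]
[(array([-46.7, -79.9,  49.8]), 0.85), (array([-61.7, 359.6,  -1.7]), 0.18)]
[-1.66189356e-02  5.43100400e+01]
```

>>> jog_arm(
  series=[
    [-1, [0, 0, 0.15], [0, 0, 0]],
    [-1, [0, 0, 0.15], [0, 0, 0]],
    [-1, [0, 0, 0], [0, 0, 0]],
  ],
)

```text
time: 86.98
eef_pos: [497.9, -16.8, 7.5]
tool_rot: [-179.9, 0.0, -171.9]
wrist_force: [-4.1, -7.6, 22.2]
width: 0.155
grip_force: 34.7
```

```bash
python3 - <<'E'
from h import *
st(); c=cam('side')
q=red(c);q=q[q[:,2]<300]; r=np.array([rk(p) for p in q]); print(np.polyfit(r[:,1],r[:,2],1))
E
```

```text
t 86.97 rack [-47.4, -81.4, 7.5] rot [-179.9, 0.0, -171.9] w 0.155 g 34.7 F [-4.1, -7.6, 22.2]
[-8.77781548e-04  5.22232780e+01]
```

The bar is level and against its stop (22 N upward). I'll ease off, release and back away upwards.

>>> jog_arm(
  series=[
    [-1, [0, 0, -0.1], [0, 0, 0]],
    [0.2, [0, 0, 0], [0, 0, 0]],
    [0.2, [0, 0, 0], [0, 0, 0]],
    [0.2, [0, 0, 0], [0, 0, 0]],
    [0.2, [0, 0, 0], [0, 0, 0]],
    [0.2, [0, 0, -0.5], [0, 0, 0]],
    [0.2, [0, 0, -1], [0, 0, 0]],
    [0.2, [0, 0, -1], [0, 0, 0]],
    [0.2, [0, 0, -1], [0, 0, 0]],
    [0.2, [1, -1, -1], [0, 0, 0]],
    [0.2, [1, -1, -1], [0, 0, 0]],
    [0.2, [1, -1, -1], [0, 0, 0]],
  ],
)

```text
time: 88.52
eef_pos: [445.9, -84.6, 140.4]
tool_rot: [-180.0, -0.0, -171.9]
wrist_force: [0.4, -0.5, 0.9]
width: 0.602
grip_force: 0.0
```

>>> jog_arm(
  series=[
    [0.2, [1, -1, 0], [0, 0, 0]],
    [0.2, [1, -1, 0], [0, 0, 0]],
    [0.2, [1, -1, 0], [0, 0, 0]],
    [0.2, [1, -1, 0], [0, 0, 0]],
    [0.2, [0, 0, 0], [0, 0, 0]],
  ],
)

```text
time: 89.15
eef_pos: [377.8, -175.5, 139.8]
tool_rot: [-180.0, -0.0, -172.0]
wrist_force: [-0.0, -0.3, -0.0]
width: 0.6
grip_force: 0.0
```

```bash
python3 - <<'E'
from h import *
look(); c=cam('side')
q=red(c);q=q[q[:,2]<300]; r=np.array([rk(p) for p in q]); print(np.polyfit(r[:,1],r[:,2],1))
a=c['img'][150:280,200:380]; c=cam('top'); b=c['img'][130:260,200:380]
cv2.imwrite('pics/end.png',cv2.resize(np.hstack([a,b]),(800,290),interpolation=cv2.INTER_CUBIC)[:,:,::-1])
E
```

```text
t 89.15 rack [-189.1, -221.0, 139.8] rot [-180.0, -0.0, -172.0] w 0.6 g 0.0 F [-0.0, -0.3, -0.0]
side [('b', [138, 39], 115), ('y', [137, -33], 113)]
top [('b', [105, 34], 80), ('y', [104, -32], 81)]
[-4.36432585e-03  5.28321287e+01]
```

View pics/end.png

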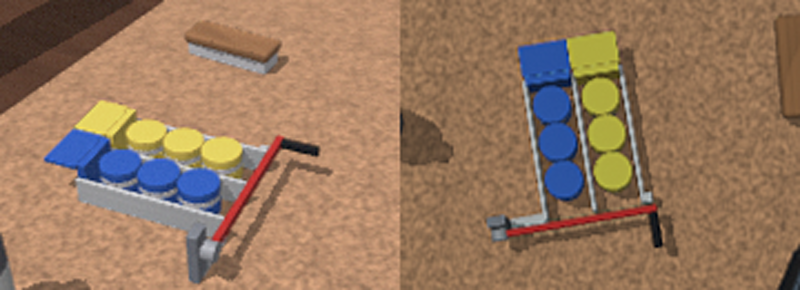

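Both views show three blue tubs in single file in the left lane and three yellow in the right, with the bar level across the mouth.

```bash
python3 -c "
from plant import *
print(job_done())"
```

```text
the job is handed in; nothing more can be done
None
```

The job is handed in after about 89 s: three blue tubs stand in the left lane and three yellow in the right, each in single file between the rails, the bar is level across the mouth, and the bottle, pot and brush were left alone; raising the bar needed a second grip when the wrist joint reached its limit, and the second blue tub may have risen about 1 mm off the worktop while it was dragged.

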